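Take a glaze sample off a lockable hook and stand it in the rack

ROBOT

A 6-joint arm with a two-finger parallel gripper is mounted at the origin on the work surface. World frame = base frame: x ahead of the robot, y to its left, z up, the work surface at z = 0. Lengths are in m, angles in degrees, forces in N, time in s.
With the tool pointing down it reaches from about 0.4 to 0.825 m from the base axis. Payload 7 kg.
Tool frame: the origin (TCP) lies between the finger pads; the fingertips stand ctrl.nose_length ahead of it and the grasp point (between the pads) lies 2 mm behind it (ctrl.nose_length is the distance from the TCP to the fingertips, in m); z points along the fingers, y is the line along which they close (so a half turn about z gives the same grasp; the last joint's range is limited). The gripper opens to 88 mm and grips with 3 to 60 N. Pads are 19 mm wide; open, the fingers measure 130 mm over their backs; the gripper's body (78 mm by 193 mm) begins 47 mm behind the grasp point.
Start: joints at [-50.128, 20.546, 0.682, 0, -70.136, -16.507], TCP at [0.268, -0.62, 0.213] pointing down, gripper open.
Joint ranges: [-176.03, 176.03], [-82.01, 121.73], [-58.28, 71.71], [-173.87, 95.51], [-174.79, -0.11], [-173.66, 173.66]. Speed limits (degrees/s): [136.94, 136.94, 172.46, 180, 180, 180].

INTERFACE

Orientations are given as [roll, pitch, yaw] about the fixed x, y, z axes, in that order (R = Rz(yaw) Ry(pitch) Rx(roll)).
In Python, from plant import ctrl gives the robot as it stands.
- The arm moves only by the tool apply_moves, never from a script. Its argument "commands" is a list of rows, each a list of 3 entries, a list of its own where there are three numbers: the shift along the world's x, y, z in cm, then the turn about the world's z in rad, then the closure, from 0 (fully open) to 1 (shut). In form: [[[x, y, z], turn, jaw], ...]. A call has 1 to 20 rows; each row is the pose to reach, as a shift and turn from the pose commanded when the call began; what a row does not reach only later rows make up. A row lasts 1/12 s, in which the tool goes at most 41.7 mm and 7.16 degrees, less where a joint would pass 70% of its speed; a pose out of reach is approached as far as the arm can. A call with a gripper value outside its range is refused whole. The fingers move at their own pace and stop on an object; the grip force is fixed at half the most. Time passes only in rows, so rows that repeat a pose let the fingers close. It gives the time, the measured TCP pose, the force, the opening and the grip force at its end, in the units of the state.
- ctrl.get_obs(): the state, without advancing time (a new reading comes with each control period).
- ctrl.snapshot(name): name is "side" or "top" or "wrist"; returns a dict with "img" (384x512x3 uint8, red, green, blue), "fx", "fy", "cx", "cy" (pixels), "dist_coeffs" ([k1, k2, p1, p2, k3] as OpenCV has them; the pictures are not rectified), "T" (4x4, takes a point from camera to world coordinates). Camera axes: x right, y up, looking along -z (the intrinsics and any distortion apply to the point x, -y, -z); pixel columns grow to the right and rows downward; lengths in m; the calibration is good to about 2 mm. A picture is of the moment at which its call begins. There is no depth.
- ctrl.close_job(): hands the job in; it is judged then, once.
Trained networks look in a picture, given as the dict that the camera call returned (one of the last four; its "shot" number tells which), for a name from the list of things; names that differ only in an ending like _2 or _b are one class to them, and where a whole thing is asked for, a point or a joint stands for the part that bears it (a point fixed in the world has none). Each returns a list of dicts, best first, with "score" (0 to 1); they miss things now and then, are a little off and sometimes report something else, mostly with a low value. They report only what shows in the picture. A call takes as long as a camera call.
- ctrl.search_frame(picture, target): "at" ([column, row] in pixels, amid what is visible of it).
- ctrl.spot_point(picture, target): "at" ([column, row] in pixels: a listed point, or the origin of a listed thing).
The state is a dict: "clock": time; "joint_pos": joint angles; "qvel": joint speeds; "tau": joint torques, N m; "tool_pos": TCP position; "orientation": TCP orientation; "force": force on the tool from outside, world axes, zero at the start; "moment": the same for the moment, N m; "opening": finger opening in m; "gripper_force": force on a finger pad.
Only numpy, scipy, OpenCV 4.12 (cv2) and the standard library are available. Lean on these libraries where they do the work, as an engineer would, in place of code of your own. Each camera call takes 0.05 s, during which the arm holds its last target. There are 200 camera calls.

TASK

Take the blue glaze sample off its lockable hook: press the orange sprung keeper down, hold it down gently while you draw the sample off the end of the peg, and let the keeper spring shut. Then stand the sample upright in the free slot of the wooden tile rack and let go. Do not force the keeper or drag the sample against it, set the sample down gently, and leave the other tile, the paint bottle and the mug alone.

Things in the scene. Friction and masses are not known exactly. Their poses are not given: they have to be found in the camera images.
- hook: Fixed stand. Origin: under the centre of its 110 x 130 mm wooden base, below the post (20 x 24 mm, top at z = 185; mm here). Its height varies by 12 mm. A level steel peg, 8.5 wide, 13 high, top at z = 165, runs from the post along the hook's -x to a free end at x = -121. The sample hangs on it at x = -105 to -101. An orange keeper is hinged to it (along y, at x = -45, z = 177).
- keeper (a joint): Keeper angle, rad: 0 shut, gate flush with the peg's top at 0.143, prongs level at 0.16, hard stop at 0.185. Opens by pressing down both flat orange prongs, one on each side of the sample's hanger (fingers 33 mm apart straddle it); springs shut. There it takes about 2.5 N in all to start, 7 N at 0.16, then climbs steeply at the stop. Over 18 N bends it.
- gate_top (a point): Middle of the top of the keeper's gate, a tongue 5 mm thick (x), 3.5 mm wide. Shut, it stands 10 mm above the peg's top at x = -113 to -118 mm in the hook's frame and keeps the sample on; pulling on it does not open it, and lifting the sample (3 mm of play) does not clear it.
- peg_end (a point): Middle of the top edge of the peg's free end; hook's axes. Prongs (mm, hook's frame): |y| = 15 to 40, x = -77 (crossbar) to -140. Shut, they rise to the free end: top about z = 163 at x = -80, 170 at x = -120; open at 0.16 rad they are level, about z = 158, so fingertips can slide along. They are clamped up to 8 mm higher or lower than that, not reported: feel for them.
- sample: 130 g, hanging, its x along the peg. Origin: under the tile's centre. Blue tile 60 mm wide (y), 8 thick (x), z = 0 to 65; above it a steel hanger, 24 wide, 8 thick, with a window for the peg, 14 wide, z = 73 to 89; above that a blue grip block, 18 x 24 (y), z = 101 to 126, to be gripped across y. The window's top rests on the peg, so once gripped the sample cannot go lower.
- rack: Fixed wooden tile rack, 90 x 100 mm, 42 mm high, origin at the centre of its underside. Two slots along its y, each 14 mm wide, 34 mm deep, open at the ends: the free one at x = -20 mm and one with another tile at x = +20 mm.
- slot (a point): Centre of the floor of the free slot (8 mm above the table), axes of the rack: the slot runs along y.
- other_tile: Bystander: white tile with a yellow patch, 9 x 60 x 65 mm standing loose in the rack's other slot. Origin under its centre.
- paint_bottle: Bystander: yellow squeeze bottle, 40 mm diameter, 85 mm high plus a 28 mm pin. Origin under its centre.
- mug: Bystander: white mug, 76 mm diameter, 85 mm high, handle at its +y. Origin under its centre.

How it is judged (in metres and radians):
On the way, in this order (a step that is already met when the one before it is completed fails the run):
1. the keeper is pressed open (gate below the peg's top) with the sample still on the peg (value of joint keeper above 0.135 rad and x of sample in the frame of hook above -0.113 m and horizontal distance between sample and hook below 0.118 m), for 0.2 s.
2. the sample is off the peg, beyond its end (x of sample in the frame of peg_end below -0.006 m).
At the end, for the whole second after the job is handed in: The sample stands at rest in the free slot of the rack, on its floor (within 5 mm), tilted less than 0.26 rad, in line with the slot within 0.25 rad and its centre within 20 mm of the slot's centre; the keeper has sprung shut (below 0.03 rad) (horizontal distance between sample and slot below 0.02 m and height (world z) of sample between 0.003 and 0.013 m and angle between sample's own z axis and vertical below 0.26 rad and angle between the y axis of sample and the y axis of rack, either way round below 0.25 rad and linear speed of sample below 0.02 m/s and value of joint keeper below 0.03 rad); the robot touches nothing.
It fails at once if the fingers press the hook or its keeper with more than 18 N (contact force between the fingers and hook above 18 N).
It fails at once if the sample is pulled or pushed against the hook, peg or keeper with more than 18 N (contact force between sample and hook above 18 N).
It fails at once if the sample hits the rack with more than 35 N (contact force between sample and rack above 35 N).
It fails at once if the other tile is moved more than 15 mm (distance of other_tile from where it was at the start of the episode above 0.015 m).
It fails at once if the paint bottle or the mug is moved more than 20 mm (distance of any of paint_bottle, mug from where it was at the start of the episode above 0.02 m).
It also fails if it takes over 61 s, if anything falls off the work surface, if the arm or the gripper's body presses on something with over 40 N, if the wrist force passes 120 N, or if a joint passes its speed limit or range.

## Working session

There is one attempt and no reset: what is moved stays moved. The work goes in short steps, Python scripts to look and compute and a tool call to move; the robot and the scene stay as the last step left them, time stands still between calls to the robot, and variables do not carry over. Pictures are saved under pics/ and viewed, at most 10 in all, crops included, and the job is handed in when it is done.

Besides the shell and the picture viewer there is one more tool, called as name([rows], argument=value, ...), one row to a line, values as JSON. apply_moves: Moves the arm, as the interface text tells. Its arguments: {"type":"object","properties":{"commands":{"type":"array"}},"required":["commands"]}

```bash
mkdir -p pics; ls; cat > h.py <<'E'
import numpy as np, cv2
from plant import ctrl
def ray(p,uv):
    K=np.array([[p['fx'],0,p['cx']],[0,p['fy'],p['cy']],[0,0,1]])
    u=cv2.undistortPoints(np.array([[uv]],float),K,np.array(p['dist_coeffs'],float))[0,0]
    T=np.array(p['T']); d=T[:3,:3]@np.array([u[0],-u[1],-1.]); return T[:3,3],d/np.linalg.norm(d)
def atz(p,uv,z):
    o,d=ray(p,uv); return o+d*(z-o[2])/d[2]
def tri(rs):
    A=0;b=0
    for o,d in rs:
        M=np.eye(3)-np.outer(d,d);A=A+M;b=b+M@o
    x=np.linalg.solve(A,b); return x,[np.linalg.norm(np.cross(x-o,d)) for o,d in rs]
def proj(p,X):
    T=np.array(p['T']);c=T[:3,:3].T@(np.asarray(X,float)-T[:3,3])
    K=np.array([[p['fx'],0,p['cx']],[0,p['fy'],p['cy']],[0,0,1]])
    return cv2.projectPoints(np.array([[c[0],-c[1],-c[2]]]),np.zeros(3),np.zeros(3),K,np.array(p['dist_coeffs'],float))[0][0,0]
def save(p,n,s=1): cv2.imwrite(f'pics/{n}.png',p['img'][:,:,::-1])
E
python3 - <<'E'
from h import *
o=ctrl.get_obs();print({k:np.round(v,3) for k,v in o.items()},ctrl.nose_length)
P={n:ctrl.snapshot(n) for n in('top','side','wrist')}
for n in P: save(P[n],n+'0'); print(n,np.round(P[n]['T'],3)[:3,3])
cv2.imwrite('pics/both.png',cv2.resize(np.hstack([P['top']['img'],P['side']['img']]),(800,300))[:,:,::-1])
for t in['hook','gate_top','peg_end','sample','rack','slot','other_tile','paint_bottle','mug','keeper']:
    D={n:ctrl.spot_point(P[n],t) for n in('top','side')}
    for n in D:
        print(t,n,[(np.round(d['at'],1).tolist(),round(d['score'],2)) for d in D[n][:2]])
    if D['top'] and D['side']:
        x,e=tri([ray(P[n],D[n][0]['at']) for n in D]);print('   ',x.round(4),np.round(e,4))
    elif D['top']: print('   z0',atz(P['top'],D['top'][0]['at'],0))
E
```

```text
pics
{'clock': np.float64(0.0), 'joint_pos': array([-5.0128e+01,  2.0593e+01,  6.3600e-01, -2.0000e-02, -7.0136e+01,
       -1.6507e+01]), 'qvel': array([-0.098, -0.104, -0.044, -0.077, -0.033,  0.008]), 'tau': array([-0.0000e+00, -5.8270e+01,  2.9305e+01,  6.9970e+00,  7.0000e-03,
       -0.0000e+00]), 'tool_pos': array([ 0.267, -0.619,  0.212]), 'orientation': array([ 1.79905e+02, -8.00000e-03, -1.56642e+02]), 'force': array([0.65 , 0.908, 1.297]), 'moment': array([-0.038,  0.1  ,  0.006]), 'gripper_force': np.float64(0.0), 'opening': np.float64(0.088)} 0.017
top [ 0.37  -0.035  1.145]
side [ 0.376 -0.371  0.621]
wrist [ 0.198 -0.649  0.384]
hook top [([329.2, 207.2], 0.91)]
hook side [([302.9, 297.3], 0.94)]
    [ 0.5985 -0.207   0.021 ] [0.0009 0.0009]
gate_top top [([340.9, 244.1], 0.67), ([263.3, 124.5], 0.63)]
gate_top side [([255.7, 293.6], 0.9), ([327.8, 191.4], 0.25)]
    [ 0.4892 -0.2098  0.1734] [0.0027 0.0027]
peg_end top [([342.5, 249.9], 0.91), ([179.2, 196.6], 0.37)]
peg_end side [([248.9, 302.6], 0.64)]
    [ 0.4766 -0.2139  0.1687] [0.0021 0.0021]
sample top [([334.
[... 161 characters left out ...]
, 0.8)]
    [0.6383 0.1809 0.0096] [0.0022 0.0022]
slot top [([177.8, 197.7], 0.71)]
slot side [([208.7, 163.3], 0.92)]
    [0.6203 0.1837 0.0093] [0.0014 0.0014]
other_tile top [([174.7, 179.3], 0.6)]
other_tile side [([217.6, 158.9], 0.71)]
    [ 0.664   0.2006 -0.0085] [0.0088 0.0088]
paint_bottle top [([250.1, 273.6], 0.63)]
paint_bottle side [([171.1, 267.1], 0.65)]
    [ 0.4296 -0.0086 -0.0102] [0.0008 0.0008]
mug top [([263.9, 130.1], 0.63)]
mug side [([330.2, 190.4], 0.7)]
    [ 0.8112 -0.0369  0.0072] [0.0011 0.0011]Traceback (most recent call last):
  File "<stdin>", line 7, in <module>
ValueError: it knows: gate_top, hook, mug, other_tile, paint_bottle, peg_end, rack, sample, slot
```

View pics/both.png

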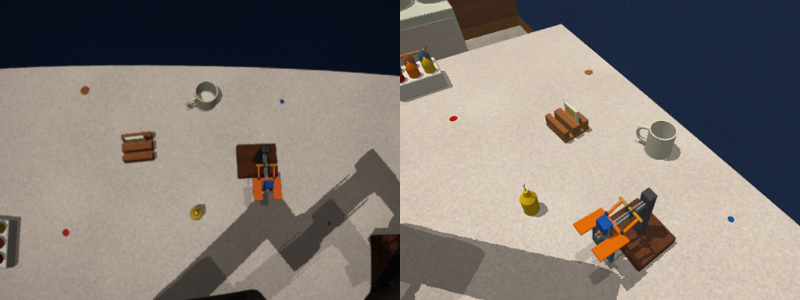

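```bash
python3 - <<'E'
from h import *
a=cv2.imread('pics/top0.png')[170:300,270:400];b=cv2.imread('pics/side0.png')[220:370,190:390]
cv2.imwrite('pics/crop1.png',np.hstack([cv2.resize(a,(400,400),interpolation=2),cv2.resize(b,(400,300),interpolation=2)[:,:] if 0 else cv2.copyMakeBorder(cv2.resize(b,(400,300),interpolation=2),0,100,0,0,0)]))
E
```

```text
(no output)
```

View pics/crop1.png

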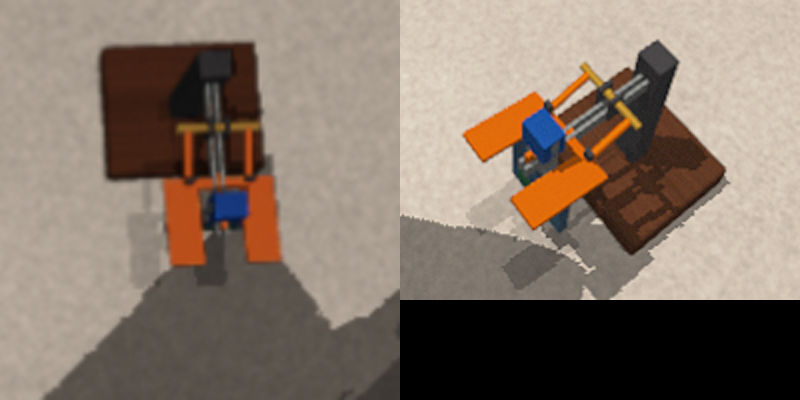

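apply_moves([
  [[0,0,7],0,0],
  [[0,0,7],0,0],
  [[22.7,40.6,7],-0.356,0.2],
  [[22.7,40.6,7],-0.356,0.2],
  [[22.7,40.6,7],-0.356,0.4],
  [[22.7,40.6,7],-0.356,0.4],
  [[22.7,40.6,7],-0.356,0.4],
  [[22.7,40.6,7],-0.356,0.5],
  [[22.7,40.6,7],-0.356,0.5],
  [[22.7,40.6,7],-0.356,0.5],
  [[22.7,40.6,7],-0.356,0.5],
  [[22.7,40.6,7],-0.356,0.5],
  [[22.7,40.6,7],-0.356,0.5],
  [[22.7,40.6,7],-0.356,0.5],
  [[22.7,40.6,7],-0.356,0.5],
  [[22.7,40.6,7],-0.356,0.5],
  [[22.7,40.6,7],-0.356,0.5],
  [[22.7,40.6,7],-0.356,0.5],
])

```text
clock: 2.55
tool_pos: [0.4942, -0.2145, 0.2827]
orientation: [-180.0, -0.0, -177.1]
force: [-0.6, -0.5, -0.6]
opening: 0.0438
gripper_force: 0.0
```

```bash
python3 - <<'E'
from h import *
o=ctrl.get_obs();print({k:np.round(o[k],4) for k in('clock','tool_pos','orientation','force','opening')})
P={n:ctrl.snapshot(n) for n in('wrist','side','top')}
save(P['wrist'],'w1');save(P['side'],'s1');save(P['top'],'t1')
print(np.round(P['wrist']['T'],3))
import pickle;pickle.dump(P,open('P1.pkl','wb'))
for t in['hook','gate_top','peg_end','sample','rack','slot']:
    D={n:ctrl.spot_point(P[n],t) for n in P};D={n:d[0] for n,d in D.items() if d}
    print(t,{n:(np.round(d['at'],1).tolist(),round(d['score'],2)) for n,d in D.items()})
    if len(D)>1:
        x,e=tri([ray(P[n],D[n]['at']) for n in D]);print('   ',x.round(4),np.round(e,4))
E
```

```text
{'clock': np.float64(2.55), 'tool_pos': array([ 0.4942, -0.2145,  0.2827]), 'orientation': array([-1.799962e+02, -2.000000e-04, -1.771046e+02]), 'force': array([-0.5637, -0.4945, -0.6479]), 'opening': np.float64(0.0438)}
[[-0.05  -0.958 -0.281  0.419]
 [ 0.999 -0.048 -0.013 -0.218]
 [-0.001 -0.281  0.96   0.454]
 [ 0.     0.     0.     1.   ]]
hook {'wrist': ([254.2, 232.5], 0.71), 'side': ([304.6, 295.0], 0.78)}
    [ 0.5985 -0.2073  0.0275] [0.0018 0.0018]
gate_top {'wrist': ([257.4, 183.1], 0.68), 'side': ([252.5, 294.4], 0.84), 'top': ([340.2, 244.2], 0.8)}
    [ 0.4876 -0.209   0.1723] [0.0017 0.0005 0.0016]
peg_end {'wrist': ([255.6, 176.8], 0.55), 'side': ([251.6, 302.6], 0.67), 'top': ([341.1, 250.7], 0.62)}
    [ 0.4801 -0.2127  0.1637] [0.0043 0.0032 0.007 ]
sample {'wrist': ([258.1, 170.9], 0.8), 'side': ([258.6, 321.1], 0.74)}
    [ 0.5023 -0.2074  0.0494] [0.0002 0.0002]
rack {'wrist': ([505.4, 263.8], 0.76), 'side': ([303.7, 298.7], 0.2), 'top': ([180.0, 191.0], 0.82)}
    [ 0.5569 -0.037   0.1987] [0.0428 0.2129 0.1793]
slot {'side': ([255.4, 296.0], 0.27), 'top': ([178.8, 194.1], 0.86)}
    [ 1.0877  0.5864 -2.0929] [0.0197 0.0197]
```

View pics/w1.png

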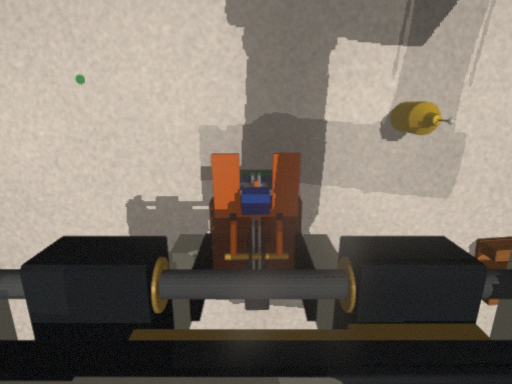

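```bash
python3 - <<'E'
from h import *
import pickle;P=pickle.load(open('P1.pkl','rb'));p=P['wrist'];im=p['img'].astype(int)
R,G,B=im[...,0],im[...,1],im[...,2]
bl=(B>R+40)&(B>G+30); og=(R>G*2)&(R>120)&(B<80)
for y in range(150,222,6):
    c=np.where(bl[y,200:320])[0]+200; d=np.where(og[y,180:330])[0]+180
    s=np.split(d,np.where(np.diff(d)>1)[0]+1) if len(d) else []
    print(y,(c.min(),c.max()) if len(c) else None,[(a[0],a[-1]) for a in s])
ys,xs=np.where(bl);print('blue',ys.min(),ys.max(),xs.min(),xs.max())
def show(n,uv,z): print(n,atz(p,uv,z).round(4))
for z in(.198,): 
    for uv in[(241,187),(271,187),(241,210),(271,210)]: show('blk',uv,z)
ys,xs=np.where(og&(np.arange(384)[:,None]<216)&(np.arange(384)[:,None]>145));
for nm,m in(('L',xs<250),('R',xs>262)):
    r=cv2.minAreaRect(np.stack([xs[m],ys[m]],1).astype(np.float32));b=cv2.boxPoints(r)
    for q in b: show(nm+str(q.round(1)),q,.17)
cr=cv2.resize(p['img'][145:265,200:312],None,fx=5,fy=5,interpolation=2)
cv2.imwrite('pics/c2.png',cr[:600,:,::-1])
E
```

```text
150 None []
156 None [(np.int64(277), np.int64(277))]
162 None [(np.int64(274), np.int64(275))]
168 None [(np.int64(229), np.int64(229)), (np.int64(275), np.int64(276))]
174 None [(np.int64(228), np.int64(228)), (np.int64(231), np.int64(232)), (np.int64(235), np.int64(236)), (np.int64(273), np.int64(274))]
180 None [(np.int64(216), np.int64(216)), (np.int64(222), np.int64(223)), (np.int64(225), np.int64(225)), (np.int64(228), np.int64(229)), (np.int64(233), np.int64(234)), (np.int64(236), np.int64(238)), (np.int64(274), np.int64(274))]
186 None [(np.int64(223), np.int64(226)), (np.int64(229), np.int64(231)), (np.int64(233), np.int64(234)), (np.int64(236), np.int64(237)), (np.int64(273), np.int64(273))]
192 None [(np.int64(215), np.int64(215)), (np.int64(220), np.int64(221)), (np.int64(223), np.int64(228)), (np.int64(230), np.int64(232)), (np.int64(234), np.int64(236))]
198 (np.int64(242), np.int64(269)) [(np.int64(215), np.int64(215)), (np.int64(217), np.int64(218)), (np.int64(220), np.int64(221)), (np.int64(224), np.int64(224)), (np.int64(227), np.int64(234)), (np.int64(272), np.int64(273))]
204 None [(np.int64(215), np.int64(226)), (np.int64(272), np.int64(274))]
210 None []
216 None []
blue 194 203 242 269
blk [ 0.4859 -0.2245  0.198 ]
blk [ 0.4847 -0.1999  0.198 ]
blk [ 0.5058 -0.2237  0.198 ]
blk [ 0.5045 -0.1986  0.198 ]
L[212.7 207.7] [ 0.5144 -0.2507  0.17  ]
L[218.7 157. ] [ 0.4667 -0.2461  0.17  ]
L[241.2 159.6] [ 0.4681 -0.226   0.17  ]
L[235.3 210.3] [ 0.5159 -0.2297  0.17  ]
R[270.9 207.9] [ 0.5119 -0.1967  0.17  ]
R[273.7 153.8] [ 0.4615 -0.1976  0.17  ]
R[277.1 154. ] [ 0.4615 -0.1945  0.17  ]
R[274.3 208.1] [ 0.5119 -0.1935  0.17  ]
```

View pics/c2.png

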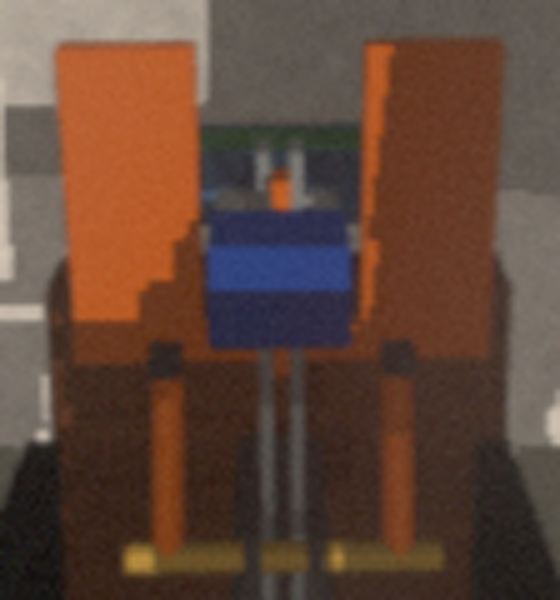

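```bash
python3 - <<'E'
from h import *
import pickle;P=pickle.load(open('P1.pkl','rb'));p=P['wrist'];print(p['cx'],p['fx'])
for z in(.197,.202,.207): print(z,atz(p,(256,204.2),z).round(4),atz(p,(256,214.4),z)[0].round(4),atz(p,(256,194),z)[0].round(4))
for z in(.165,.170): print('prong tips',atz(p,(211.4,154),z).round(4),atz(p,(300.6,153),z).round(4), 'crossbar',atz(p,(256,217),z-.008).round(4))
print('peg far',atz(p,(256.3,255),.165).round(4),'pegend',atz(p,(256,175),.165).round(4))
E
```

```text
253.04755694308 322.3168077330172
0.197 [ 0.5004 -0.2114  0.197 ] 0.5094 0.4915
0.202 [ 0.4988 -0.2115  0.202 ] 0.5077 0.4901
0.207 [ 0.4972 -0.2116  0.207 ] 0.5059 0.4887
prong tips [ 0.4652 -0.2532  0.165 ] [ 0.4603 -0.1731  0.165 ] crossbar [ 0.5262 -0.2097  0.157 ]
prong tips [ 0.4644 -0.2526  0.17  ] [ 0.4596 -0.1738  0.17  ] crossbar [ 0.5244 -0.2098  0.162 ]
peg far [ 0.5631 -0.2075  0.165 ] pegend [ 0.4825 -0.2121  0.165 ]
```

apply_moves([
  [[0.4,0.27,-2],0,0.625],
  [[0.4,0.27,-4.5],0,0.625],
  [[0.4,0.27,-4.5],0,0.625],
  [[0.4,0.27,-4.5],0,0.625],
  [[0.4,0.27,-4.5],0,0.625],
])

```text
clock: 4.02
tool_pos: [0.4991, -0.2112, 0.2389]
orientation: [-180.0, 0.0, -177.0]
force: [0.0, 0.1, 0.3]
opening: 0.033
gripper_force: 0.0
```

```bash
python3 - <<'E'
from h import *
p=ctrl.snapshot('wrist');s=ctrl.snapshot('side');o=ctrl.get_obs();t=o['tool_pos'];print(t,o['orientation'],o['force'])
c=np.deg2rad(2.9);yv=np.array([-np.sin(c),np.cos(c),0]);xv=np.array([np.cos(c),np.sin(c),0])
for sg in(-1,1): print('tip inner',proj(p,t+yv*sg*.0165-[0,0,.017]).round(1),'grasp',proj(p,t+yv*sg*.0165).round(1), 'tipfront',proj(p,t+yv*sg*.0165-xv*.0095-[0,0,.017]).round(1))
for z in(.19,.202): print('axis at',z,proj(p,[t[0],t[1],z]).round(1))
a=cv2.resize(p['img'][160:320,156:356],(500,400),interpolation=2);b=cv2.resize(s['img'][230:370,200:305],(300,400),interpolation=2)
cv2.imwrite('pics/c3.png',np.hstack([a,b])[:,:,::-1])
E
```

```text
[ 0.49942401 -0.21121758  0.23924987] [-1.79960561e+02  1.16910363e-01 -1.77027051e+02] [0.59595578 0.52293852 0.65607048]
tip inner [226.2 228.3] grasp [223.8 239.4] tipfront [225.8 214. ]
tip inner [278.8 228.4] grasp [281.1 239.5] tipfront [279.2 214.1]
axis at 0.19 [252.7 211.5]
axis at 0.202 [252.6 217.2]
```

View pics/c3.png

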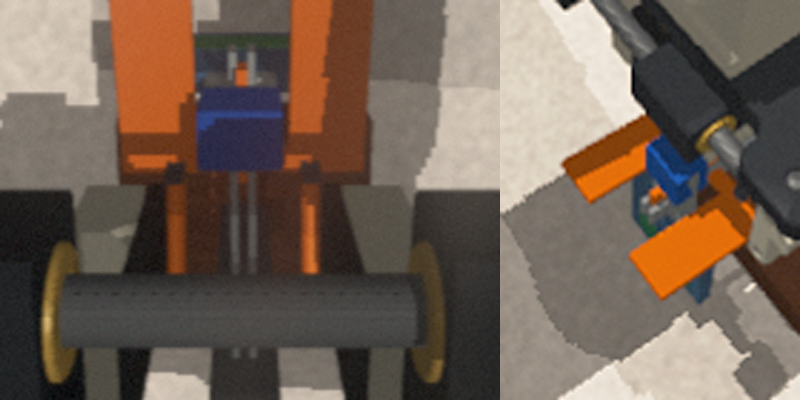

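```bash
python3 - <<'E'
from h import *
p=ctrl.snapshot('wrist');s=ctrl.snapshot('side');o=ctrl.get_obs();t=o['tool_pos']
c=np.deg2rad(2.95);yv=np.array([-np.sin(c),np.cos(c),0]);xv=np.array([np.cos(c),np.sin(c),0])
out=[]
for q,(r0,r1,c0,c1) in((p,(150,390,106,406)),(s,(130,370,180,480))):
    im=cv2.resize(q['img'],None,fx=3,fy=3,interpolation=2)
    for sg in(-1,1):
        for dx in(-.0095,.0095):
            for dz,col in((-.017,(0,255,0)),(.0,(255,255,0)),(.04,(255,0,255))):
                u=proj(q,t+yv*sg*.0165+xv*dx+[0,0,dz]);cv2.circle(im,tuple(int(v) for v in u*3),4,col,-1)
    for dx in(-.009,.009):
        for dy in(-.012,.012):
            u=proj(q,np.array([.4988,-.2115,.202])+xv*dx+yv*dy);cv2.circle(im,tuple(int(v) for v in u*3),3,(255,255,255),-1)
    im=im[r0*3:r1*3,c0*3:c1*3];out.append(cv2.resize(im,(400,320)) if im.shape[0]==720 else cv2.resize(im,(400,int(400*im.shape[0]/im.shape[1]))))
h=min(a.shape[0] for a in out);cv2.imwrite('pics/c4.png',cv2.resize(np.hstack([a[:h] for a in out]),None,fx=1,fy=1)[:,:,::-1])
E
```

```text
(no output)
```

View pics/c4.png

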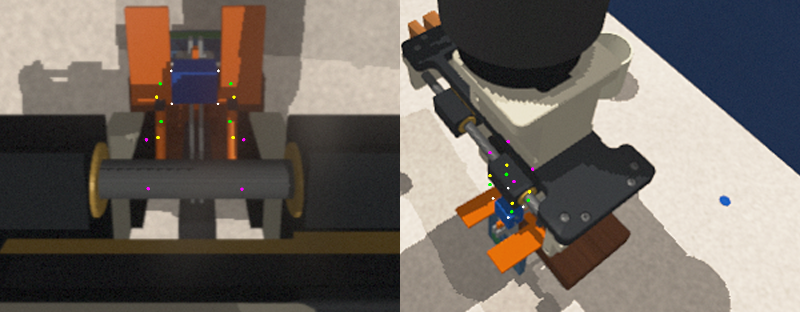

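```bash
python3 - <<'E'
from h import *
p=ctrl.snapshot('wrist');s=ctrl.snapshot('side')
g=lambda i:(255*(i/255.)**.5).astype(np.uint8)
w1=cv2.imread('pics/w1.png')[:,:,::-1]
a=np.vstack([g(cv2.resize(x[200:300,153:353],(400,200),interpolation=2)) for x in(w1,p['img'])])
b=g(cv2.resize(s['img'][230:360,230:360],(400,400),interpolation=2))
cv2.imwrite('pics/c5.png',np.hstack([a,b])[:,:,::-1])
E
```

```text
(no output)
```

View pics/c5.png

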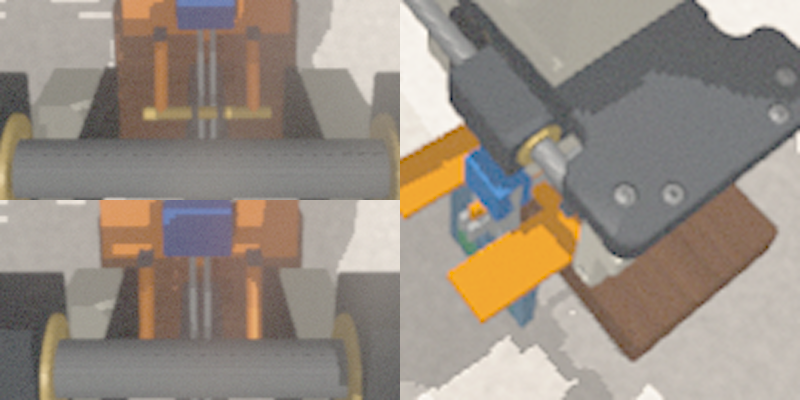

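apply_moves([
  [[0,0,-1.5],0,0.625],
  [[0,0,-3],0,0.625],
  [[0,0,-3.3],0,0.625],
  [[0,0,-3.3],0,0.625],
  [[0,0,-3.3],0,0.625],
])

```text
clock: 4.73
tool_pos: [0.4989, -0.2111, 0.2053]
orientation: [-180.0, 0.0, -177.0]
force: [-0.0, 0.1, -0.1]
opening: 0.0329
gripper_force: 0.0
```

apply_moves([
  [[0,0,-0.2],0,0.625],
  [[0,0,-0.4],0,0.625],
  [[0,0,-0.6],0,0.625],
  [[0,0,-0.6],0,0.625],
])

```text
clock: 5.07
tool_pos: [0.4986, -0.2109, 0.1985]
orientation: [180.0, -0.0, -177.0]
force: [0.9, -0.1, 0.1]
opening: 0.0328
gripper_force: 0.0
```

apply_moves([
  [[0,0,-0.15],0,0.625],
  [[0,0,-0.3],0,0.625],
  [[0,0,-0.3],0,0.625],
  [[0,0,-0.3],0,0.625],
])

```text
clock: 5.4
tool_pos: [0.4986, -0.211, 0.1956]
orientation: [-180.0, -0.0, -177.0]
force: [-0.2, 0.9, 0.1]
opening: 0.0326
gripper_force: 0.0
```

apply_moves([
  [[0,0,-0.15],0,0.625],
  [[0,0,-0.3],0,0.625],
  [[0,0,-0.3],0,0.625],
  [[0,0,-0.3],0,0.625],
])

```text
clock: 5.73
tool_pos: [0.4986, -0.2109, 0.1925]
orientation: [180.0, -0.0, -177.0]
force: [-0.2, -0.6, -0.2]
opening: 0.033
gripper_force: 0.0
```

Fingertips at z≈0.1755, no contact yet.

apply_moves([
  [[0,0,-0.15],0,0.625],
  [[0,0,-0.3],0,0.625],
  [[0,0,-0.3],0,0.625],
  [[0,0,-0.3],0,0.625],
])

```text
clock: 6.07
tool_pos: [0.4986, -0.2109, 0.1895]
orientation: [180.0, -0.0, -177.0]
force: [0.3, 0.3, -0.1]
opening: 0.033
gripper_force: 0.0
```

apply_moves([
  [[0,0,-0.15],0,0.625],
  [[0,0,-0.3],0,0.625],
  [[0,0,-0.3],0,0.625],
  [[0,0,-0.3],0,0.625],
])

```text
clock: 6.4
tool_pos: [0.4986, -0.2109, 0.1865]
orientation: [180.0, -0.0, -177.0]
force: [-0.2, -0.1, 0.5]
opening: 0.0331
gripper_force: 0.0
```

apply_moves([
  [[0,0,-0.15],0,0.625],
  [[0,0,-0.3],0,0.625],
  [[0,0,-0.3],0,0.625],
  [[0,0,-0.3],0,0.625],
])

```text
clock: 6.73
tool_pos: [0.4986, -0.2109, 0.1835]
orientation: [180.0, -0.0, -177.0]
force: [1.0, 0.4, -0.3]
opening: 0.0325
gripper_force: 0.0
```

apply_moves([
  [[0,0,-0.1],0,0.625],
  [[0,0,-0.2],0,0.625],
  [[0,0,-0.2],0,0.625],
  [[0,0,-0.2],0,0.625],
])

```text
clock: 7.07
tool_pos: [0.4986, -0.2109, 0.1815]
orientation: [180.0, -0.0, -177.0]
force: [-0.2, -0.2, 0.4]
opening: 0.0329
gripper_force: 0.0
```

apply_moves([
  [[0,0,-0.1],0,0.625],
  [[0,0,-0.2],0,0.625],
  [[0,0,-0.2],0,0.625],
  [[0,0,-0.2],0,0.625],
])

```text
clock: 7.4
tool_pos: [0.4986, -0.2109, 0.1796]
orientation: [180.0, -0.0, -177.0]
force: [-1.1, -0.0, -0.6]
opening: 0.0329
gripper_force: 0.0
```

```bash
python3 - <<'E'
from h import *
p=ctrl.snapshot('wrist');s=ctrl.snapshot('side')
g=lambda i:(255*(i/255.)**.5).astype(np.uint8)
a=g(cv2.resize(p['img'][140:300,173:333],(400,400),interpolation=2))
b=g(cv2.resize(s['img'][230:360,230:360],(400,400),interpolation=2))
cv2.imwrite('pics/c6.png',np.hstack([a,b])[:,:,::-1])
E
```

```text
(no output)
```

View pics/c6.png

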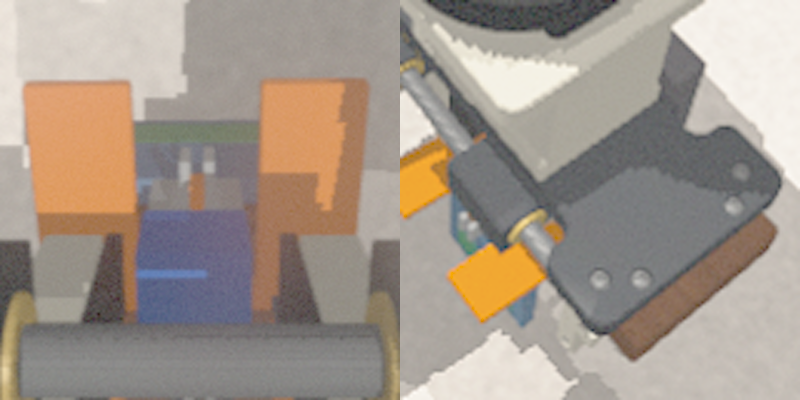

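apply_moves([
  [[0,-0.1,-0.1],0,0.625],
  [[0,-0.1,-0.2],0,0.625],
  [[0,-0.1,-0.2],0,0.625],
  [[0,-0.1,-0.2],0,0.625],
])

```text
clock: 7.83
tool_pos: [0.4986, -0.2119, 0.1775]
orientation: [180.0, -0.0, -177.0]
force: [0.6, -0.8, 0.1]
opening: 0.033
gripper_force: 0.0
```

apply_moves([
  [[0,0,-0.1],0,0.625],
  [[0,0,-0.2],0,0.625],
  [[0,0,-0.2],0,0.625],
  [[0,0,-0.2],0,0.625],
])

```text
clock: 8.17
tool_pos: [0.4986, -0.2119, 0.1756]
orientation: [180.0, -0.0, -177.0]
force: [-0.1, -0.1, 0.7]
opening: 0.033
gripper_force: 0.0
```

apply_moves([
  [[0,0,-0.1],0,0.625],
  [[0,0,-0.2],0,0.625],
  [[0,0,-0.2],0,0.625],
  [[0,0,-0.2],0,0.625],
])

```text
clock: 8.5
tool_pos: [0.4986, -0.2119, 0.1736]
orientation: [180.0, -0.0, -177.0]
force: [0.2, -0.6, -0.0]
opening: 0.0325
gripper_force: 0.0
```

apply_moves([
  [[0,0,-0.1],0,0.625],
  [[0,0,-0.2],0,0.625],
  [[0,0,-0.2],0,0.625],
  [[0,0,-0.2],0,0.625],
])

```text
clock: 8.83
tool_pos: [0.4986, -0.2119, 0.1716]
orientation: [180.0, -0.0, -177.0]
force: [0.2, -0.8, 0.3]
opening: 0.033
gripper_force: 0.0
```

apply_moves([
  [[0,0,-0.1],0,0.625],
  [[0,0,-0.15],0,0.625],
  [[0,0,-0.15],0,0.625],
  [[0,0,-0.15],0,0.625],
])

```text
clock: 9.17
tool_pos: [0.4986, -0.2119, 0.1701]
orientation: [180.0, -0.0, -177.0]
force: [-0.2, -0.1, 0.2]
opening: 0.0329
gripper_force: 0.0
```

apply_moves([
  [[0,0,-0.1],0,0.625],
  [[0,0,-0.15],0,0.625],
  [[0,0,-0.15],0,0.625],
  [[0,0,-0.15],0,0.625],
])

```text
clock: 9.5
tool_pos: [0.4986, -0.2119, 0.1686]
orientation: [180.0, -0.0, -177.0]
force: [-0.1, -0.2, 0.8]
opening: 0.0329
gripper_force: 0.0
```

```bash
python3 - <<'E'
from h import *
import pickle;P=pickle.load(open('P1.pkl','rb'));w,s=P['wrist'],P['side']
for n,a,b in(('+y out',(300.6,153),(222.5,287.5)),('+y in',(273,153.5),(231,300)),('-y in',(239,154),(246,319.5)),('-y out',(211.4,154),(255,333.5))):
    x,e=tri([ray(w,a),ray(s,b)]);print(n,x.round(4),e[0].round(4))
    # width-based
t=ctrl.get_obs();print(t['tool_pos'],t['force'])
q=ctrl.snapshot('wrist');s=ctrl.snapshot('side')
g=lambda i:(255*(i/255.)**.5).astype(np.uint8)
a=g(cv2.resize(q['img'][140:300,173:333],(400,400),interpolation=2))
b=g(cv2.resize(s['img'][230:360,200:330],(400,400),interpolation=2))
cv2.imwrite('pics/c7.png',np.hstack([a,b])[:,:,::-1])
E
```

```text
+y out [ 0.4619 -0.1719  0.1569] 0.0005
+y in [ 0.4613 -0.198   0.1676] 0.0003
-y in [ 0.4648 -0.2286  0.1605] 0.0001
-y out [ 0.4637 -0.2525  0.1702] 0.0007
[ 0.49862727 -0.2119377   0.16860097] [-0.0565486  -0.22567506  0.83060336]
```

View pics/c7.png

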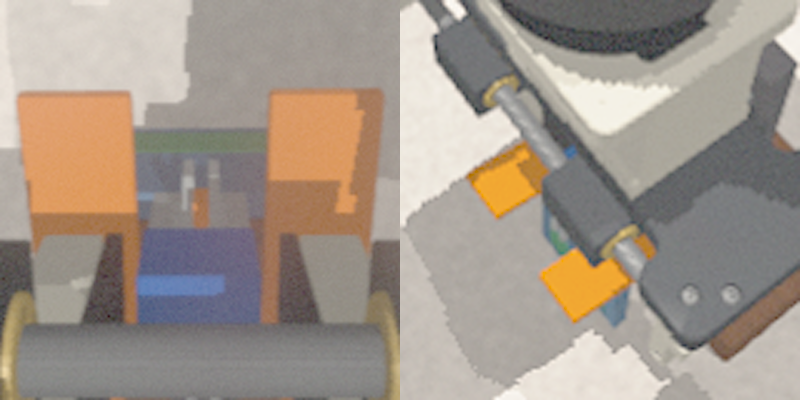

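```bash
python3 - <<'E'
from h import *
o=ctrl.get_obs();t=o['tool_pos'];s=ctrl.snapshot('side');q=ctrl.snapshot('wrist')
c=np.deg2rad(2.95);R=np.array([[np.cos(c),np.sin(c),0],[-np.sin(c),np.cos(c),0],[0,0,1]])
print('nose',ctrl.nose_length)
for uv in((288,344),(278,338)):
  for dz in(-.017,0,.02,.04,.06): print(uv,dz,(R@(atz(s,uv,t[2]+dz)-t)*1000).round(1))
for uv in((215,234.8),(187,234.8),(222,235)):
  for dz in(-.017,0,.02,.04): print('w',uv,dz,(R@(atz(q,uv,t[2]+dz)-t)*1000).round(1))
print(proj(s,t+R.T@[0,-.0165,-.017]),proj(s,t+R.T@[0,-.0375,-.017]))
E
```

```text
nose 0.017
(288, 344) -0.017 [ -7.8 -69.3 -17. ]
(288, 344) 0 [-12.2 -72.3   0. ]
(288, 344) 0.02 [-17.5 -75.8  20. ]
(288, 344) 0.04 [-22.7 -79.4  40. ]
(288, 344) 0.06 [-28. -83.  60.]
(278, 338) -0.017 [-13.4 -55.9 -17. ]
(278, 338) 0 [-17.6 -59.4   0. ]
(278, 338) 0.02 [-22.7 -63.6  20. ]
(278, 338) 0.04 [-27.7 -67.7  40. ]
(278, 338) 0.06 [-32.7 -71.8  60. ]
w (215, 234.8) -0.017 [  4.8 -23.7 -17. ]
w (215, 234.8) 0 [ -2.5 -21.5   0. ]
w (215, 234.8) 0.02 [-11.  -18.9  20. ]
w (215, 234.8) 0.04 [-19.5 -16.4  40. ]
w (187, 234.8) -0.017 [  4.8 -41.4 -17. ]
w (187, 234.8) 0 [ -2.4 -37.6   0. ]
w (187, 234.8) 0.02 [-11.  -33.2  20. ]
w (187, 234.8) 0.04 [-19.5 -28.7  40. ]
w (222, 235) -0.017 [  4.9 -19.2 -17. ]
w (222, 235) 0 [ -2.3 -17.5   0. ]
w (222, 235) 0.02 [-10.9 -15.4  20. ]
w (222, 235) 0.04 [-19.4 -13.3  40. ]
[267.49414222 307.98644235] [277.17882855 320.43724055]
```

apply_moves([
  [[0,0,-0.1],0,0.625],
  [[0,0,-0.15],0,0.625],
  [[0,0,-0.15],0,0.625],
  [[0,0,-0.15],0,0.625],
])

```text
clock: 10.03
tool_pos: [0.4986, -0.2119, 0.1671]
orientation: [180.0, -0.0, -177.0]
force: [0.6, 0.2, -0.2]
opening: 0.033
gripper_force: 0.0
```

apply_moves([
  [[0,0,-0.1],0,0.625],
  [[0,0,-0.15],0,0.625],
  [[0,0,-0.15],0,0.625],
  [[0,0,-0.15],0,0.625],
])

```text
clock: 10.37
tool_pos: [0.4986, -0.2119, 0.1656]
orientation: [-180.0, -0.0, -177.0]
force: [-0.4, 0.3, 0.8]
opening: 0.0332
gripper_force: 0.0
```

apply_moves([
  [[0,0,-0.1],0,0.625],
  [[0,0,-0.15],0,0.625],
  [[0,0,-0.15],0,0.625],
  [[0,0,-0.15],0,0.625],
])

```text
clock: 10.7
tool_pos: [0.4987, -0.2119, 0.1641]
orientation: [180.0, -0.0, -177.0]
force: [-0.0, 0.7, -0.1]
opening: 0.033
gripper_force: 0.0
```

```bash
python3 - <<'E'
from h import *
o=ctrl.get_obs();print(o['force'],o['moment'],o['tau'])
f=[]
for i in range(6):
    q=ctrl.snapshot('wrist');o=ctrl.get_obs();f.append(np.r_[o['force'],o['moment']])
print(np.mean(f,0).round(2),np.std(f,0).round(2))
im=q['img'].astype(int);og=(im[...,0]>im[...,2]*1.8)&(im[...,0]>60)
for r in(180,190,200): 
    d=np.where(og[r,150:350])[0]+150;print(r,d.min(),d.max())
ys=np.where(og[:,190:215].mean(1)>.5)[0];print(ys.min(),ys.max())
E
```

```text
[-0.00765661  0.72651202 -0.09687963] [-0.03724648 -0.03890499  0.02820982] [-1.10183086e-03 -4.14094520e+01  2.67590600e+01  6.37087315e+00
 -6.98319124e-02 -9.92549735e-05]
[-0.34 -0.03  0.19 -0.01 -0.04  0.02] [0.27 0.52 0.23 0.02 0.03 0.03]
180 179 327
190 179 326
200 179 326
179 339
```

apply_moves([
  [[0,0,-0.05],0,0.625],
  [[0,0,-0.1],0,0.625],
  [[0,0,-0.1],0,0.625],
])

```text
clock: 11.25
tool_pos: [0.4986, -0.2119, 0.163]
orientation: [180.0, -0.0, -177.0]
force: [0.7, -0.2, 0.4]
opening: 0.0332
gripper_force: 0.0
```

apply_moves([
  [[0,0,-0.05],0,0.625],
  [[0,0,-0.1],0,0.625],
  [[0,0,-0.1],0,0.625],
])

```text
clock: 11.5
tool_pos: [0.4986, -0.2119, 0.1621]
orientation: [180.0, -0.0, -177.0]
force: [-0.5, 0.0, -0.2]
opening: 0.0328
gripper_force: 0.0
```

apply_moves([
  [[0,0,-0.05],0,0.625],
  [[0,0,-0.1],0,0.625],
  [[0,0,-0.1],0,0.625],
])

```text
clock: 11.75
tool_pos: [0.4986, -0.2119, 0.161]
orientation: [180.0, -0.0, -177.0]
force: [0.1, -1.5, 0.2]
opening: 0.0324
gripper_force: 0.0
```

apply_moves([
  [[0,0,-0.05],0,0.625],
  [[0,0,-0.1],0,0.625],
  [[0,0,-0.1],0,0.625],
])

```text
clock: 12.0
tool_pos: [0.4986, -0.2119, 0.16]
orientation: [180.0, -0.0, -177.0]
force: [0.6, 0.8, -0.2]
opening: 0.0327
gripper_force: 0.0
```

apply_moves([
  [[0,0,-0.05],0,0.625],
  [[0,0,-0.1],0,0.625],
  [[0,0,-0.1],0,0.625],
])

```text
clock: 12.25
tool_pos: [0.4986, -0.2119, 0.159]
orientation: [180.0, -0.0, -177.0]
force: [-0.4, -0.4, -0.3]
opening: 0.0329
gripper_force: 0.0
```

apply_moves([
  [[0,0,-0.05],0,0.625],
  [[0,0,-0.1],0,0.625],
  [[0,0,-0.1],0,0.625],
])

```text
clock: 12.5
tool_pos: [0.4986, -0.2119, 0.158]
orientation: [180.0, -0.0, -177.0]
force: [0.1, -0.4, 0.5]
opening: 0.0328
gripper_force: 0.0
```

```bash
python3 - <<'E'
from h import *
o=ctrl.get_obs();t=o['tool_pos'];q=ctrl.snapshot('wrist');print(t,o['force'],q['cy'],q['fy'],q['dist_coeffs'])
im=q['img'].astype(int);og=(im[...,0]>im[...,2]*1.8)&(im[...,0]>60)
def m(og):
    r0=[np.where(og[:,c].astype(bool)&(np.arange(384)>140))[0].min() for c in(195,205,215,285,295,310)]
    d=[np.where(og[r,150:350])[0]+150 for r in(np.max(r0)+3,)]
    return r0,d[0].min(),d[0].max(),
r0,a,b=m(og);print(r0,a,b)
row=np.mean(r0)-.5
for z in np.arange(.148,.178,.004):
    A=atz(q,(a-.5,row),z);B=atz(q,(b+.5,row),z);print(z.round(3),A.round(4),B.round(4),'w',np.linalg.norm(A-B).round(4))
g=im.sum(2)
for r in(226,230,234,238,242,246,250): print(r,g[r,180:232:3])
E
```

```text
[ 0.49858526 -0.21192431  0.15803104] [ 0.0673303  -0.41804088  0.5469968 ] 196.64764961815584 322.3168077330172 [-0.00381024  0.          0.          0.          0.        ]
[np.int64(181), np.int64(181), np.int64(181), np.int64(180), np.int64(180), np.int64(180)] 175 330
0.148 [ 0.4686 -0.2586  0.148 ] [ 0.4639 -0.1684  0.148 ] w 0.0903
0.152 [ 0.4676 -0.2577  0.152 ] [ 0.463  -0.1695  0.152 ] w 0.0883
0.156 [ 0.4666 -0.2567  0.156 ] [ 0.4621 -0.1705  0.156 ] w 0.0863
0.16 [ 0.4656 -0.2557  0.16  ] [ 0.4612 -0.1715  0.16  ] w 0.0843
0.164 [ 0.4646 -0.2548  0.164 ] [ 0.4603 -0.1725  0.164 ] w 0.0824
0.168 [ 0.4636 -0.2538  0.168 ] [ 0.4594 -0.1736  0.168 ] w 0.0804
0.172 [ 0.4626 -0.2529  0.172 ] [ 0.4585 -0.1746  0.172 ] w 0.0784
0.176 [ 0.4616 -0.2519  0.176 ] [ 0.4576 -0.1756  0.176 ] w 0.0764
226 [226 197 317 335 337 329 335 330 325 334 328 333 332 332 326 269 154 149]
230 [264 202 192 202 186 195 204 184 179 192 190 177 174 181 191 189 160 163]
234 [304 190 202 185 236 240 232 232 234 239 243 239  91 104 144 174 140 155]
238 [ 89  87 175 220 247 237 238 244 249 247 253 217  84  77 153 179 132 174]
242 [ 84  91 199 244 243 234 249 241 243 253 245 119  88  62 136 176 142 150]
246 [ 91  89 201 244 246 243 243 239 251 241 235  79  72  74 144 188 130 128]
250 [ 81  84 179 245 248 241 242 244 248 236 184  57  74  67 121 189 124 135]
```

apply_moves([
  [[0,0,-0.05],0,0.625],
  [[0,0,-0.05],0,0.625],
])

```text
clock: 12.72
tool_pos: [0.4986, -0.2119, 0.1576]
orientation: [180.0, -0.0, -177.0]
force: [-0.8, 0.6, -0.3]
opening: 0.0327
gripper_force: 0.0
```

apply_moves([
  [[0,0,-0.05],0,0.625],
  [[0,0,-0.05],0,0.625],
])

```text
clock: 12.88
tool_pos: [0.4986, -0.2119, 0.1571]
orientation: [180.0, -0.0, -177.0]
force: [-0.5, -0.3, 0.4]
opening: 0.0326
gripper_force: 0.0
```

apply_moves([
  [[0,0,-0.05],0,0.625],
  [[0,0,-0.05],0,0.625],
])

```text
clock: 13.05
tool_pos: [0.4987, -0.2119, 0.1566]
orientation: [180.0, -0.0, -177.0]
force: [0.2, -0.2, 0.3]
opening: 0.0327
gripper_force: 0.0
```

apply_moves([
  [[0,0,-0.05],0,0.625],
  [[0,0,-0.05],0,0.625],
])

```text
clock: 13.22
tool_pos: [0.4986, -0.2119, 0.1561]
orientation: [180.0, -0.0, -177.0]
force: [-0.9, 0.1, 0.4]
opening: 0.0326
gripper_force: 0.0
```

apply_moves([
  [[0,0,-0.05],0,0.625],
  [[0,0,-0.05],0,0.625],
])

```text
clock: 13.38
tool_pos: [0.4986, -0.2119, 0.1556]
orientation: [180.0, -0.0, -177.0]
force: [-0.0, -0.2, -0.1]
opening: 0.0332
gripper_force: 0.0
```

apply_moves([
  [[0,0,-0.05],0,0.625],
  [[0,0,-0.05],0,0.625],
])

```text
clock: 13.55
tool_pos: [0.4986, -0.2119, 0.1551]
orientation: [180.0, -0.0, -177.0]
force: [-0.2, -0.1, 1.5]
opening: 0.0329
gripper_force: 0.0
```

apply_moves([
  [[0,0,-0.03],0,0.625],
  [[0,0,-0.05],0,0.625],
])

```text
clock: 13.72
tool_pos: [0.4987, -0.2119, 0.1546]
orientation: [180.0, -0.0, -177.0]
force: [0.5, -0.1, 0.8]
opening: 0.0326
gripper_force: 0.0
```

apply_moves([
  [[0,0,-0.03],0,0.625],
  [[0,0,-0.05],0,0.625],
])

```text
clock: 13.88
tool_pos: [0.4986, -0.2119, 0.1541]
orientation: [180.0, -0.0, -177.0]
force: [-0.1, 0.3, -0.4]
opening: 0.0327
gripper_force: 0.0
```

```bash
cat >> h.py <<'E'
def look(n=4):
    f=[]
    for i in range(n):
        q=ctrl.snapshot('wrist');o=ctrl.get_obs();f.append(np.r_[o['force'],o['moment']])
    im=q['img'].astype(int);og=(im[...,0]>im[...,2]*1.8)&(im[...,0]>60)
    r0=[np.where(og[:,c]&(np.arange(384)>140))[0].min() for c in(195,205,215,285,295,310)]
    d=np.where(og[max(r0)+3,150:350])[0]+150;a,b=d.min(),d.max();row=np.mean(r0)-.5
    z=np.arange(.13,.19,.0002);w=[np.linalg.norm(atz(q,(a-.5,row),v)-atz(q,(b+.5,row),v)) for v in z]
    # tip height from row given tip x .4613
    zr=[atz(q,((a+b)/2,row),v)[0] for v in z]
    print('t',round(float(o['clock']),2),'tool',o['tool_pos'].round(4),'F',np.mean(f,0).round(2),'tip z by width',z[np.argmin(np.abs(np.array(w)-.08))].round(4),'by row',z[np.argmin(np.abs(np.array(zr)-.4613))].round(4),(a,b,row),'open',o['opening'].round(4),'grip',o['gripper_force'])
    return q
E
python3 -c "
from h import *
look()"
```

```text
Traceback (most recent call last):
  File "h.py", line 29, in look
    print('t',round(float(o['clock']),2),'tool',o['tool_pos'].round(4),'F',np.mean(f,0).round(2),'tip z by width',z[np.argmin(np.abs(np.array(w)-.08))].round(4),'by row',z[np.argmin(np.abs(np.array(zr)-.4613))].round(4),(a,b,row),'open',o['opening'].round(4),'grip',o['gripper_force'])
                                                                                                                                                                                                                                             ^^^^^^^^^^^^^^^^^^
AttributeError: 'float' object has no attribute 'round'
```

```bash
sed -i "s/o\['opening'\].round(4)/round(float(o['opening']),4)/" h.py; python3 - <<'E'
from h import *
q=look()
w=cv2.imread('pics/w1.png').astype(int).sum(2);n=q['img'].astype(int).sum(2)
for r in(230,234,238,244,250,256):
  print(r,'w1L',w[r,164:216:2],'R',w[r,294:346:2]); print('   nowL',n[r,180:232:2],'R',n[r,276:328:2])
E
```

```text
t 14.28 tool [ 0.4987 -0.2119  0.1542] F [ 0.11  0.12 -0.34 -0.01 -0.02 -0.03] tip z by width 0.1692 by row 0.1688 (np.int64(173), np.int64(332), np.float64(181.66666666666666)) open 0.0327 grip 0.0
230 w1L [332 346 334 324 336 342 341 334 333 326 330 318 320 335 339 337 338 334
 336 334 335 326 364 280 150 142] R [159 154 171 182 332 339 333 360 559 549 540 536 538 549 548 546 538 537
 545 549 542 564 550 557 554 537]
   nowL [192 186 174 192 193 185 189 182 183 194 184 188 186 203 182 182 183 195
 180 187 194 189 177 174 159 168] R [168 172 174 190 191 191 195 192 200 175 185 188 184 185 177 190 196 186
 193 192 194 193 199 193 201 196]
234 w1L [332 339 344 349 335 326 340 341 278 248 249 253 267 248 248 257 260 254
 257 266 260 123 139 109 115 116] R [157 132 130 141 267 259 270 271 306 331 335 334 339 349 335 343 390 512
 521 544 540 537 528 531 539 544]
   nowL [192 184 193 186 188 207 237 230 236 239 252 239 243 231 242 233 239 189
  91 106 104 175 183 169 166 156] R [158 165 172 183 174 126 115 114 174 227 240 230 232 234 227 235 234 237
 240 233 205 193 199 184 196 199]
238 w
[... 1086 characters left out ...]
258 265 433 417 190 186 191]
   nowL [ 96  94  82 188 242 246 241 242 247 250 254 259 265 321 318 245  89  78
  88  66  77 126 178 167 136 162] R [153 140 154 182 137 102  88  92 100  93 180 235 239 226 245 239 241 244
 249 237 245 242 194 111  93 125]
256 w1L [ 87  72 160 225 264 282 278 278 289 281 280 285 274 280 253 222 164  76
  68  72  66  55  51  66  79 117] R [115 111  96  99 105 116  94 106 170 238 238 235 238 230 234 235 244 249
 251 246 252 251 227 186 189 175]
   nowL [123 125 105 169 243 302 312 298 310 302 303 301 270 235 195  82  85  56
  79  82  59 110 183 166 141 170] R [150 146 157 179 139  79  97  88  90  68  99 183 241 245 236 239 241 245
 245 237 236 235 173 113 126 124]
```

apply_moves([
  [[0,0,-0.15],0,0.625],
  [[0,0,-0.3],0,0.625],
  [[0,0,-0.4],0,0.625],
  [[0,0,-0.4],0,0.625],
])

```text
clock: 14.62
tool_pos: [0.4992, -0.212, 0.1503]
orientation: [-180.0, 0.1, -177.0]
force: [0.4, 0.4, 3.6]
opening: 0.0333
gripper_force: 1.5
```

apply_moves([
  [[0,0,-0.05],0,0.625],
  [[0,0,-0.1],0,0.625],
  [[0,0,-0.1],0,0.625],
])

```text
clock: 14.87
tool_pos: [0.4993, -0.212, 0.1495]
orientation: [-180.0, 0.1, -177.0]
force: [2.1, 0.1, 2.8]
opening: 0.0327
gripper_force: 1.9
```

apply_moves([
  [[0,0,-0.05],0,0.625],
  [[0,0,-0.1],0,0.625],
  [[0,0,-0.1],0,0.625],
])

```text
clock: 15.12
tool_pos: [0.4994, -0.212, 0.1484]
orientation: [-180.0, 0.1, -177.0]
force: [3.3, 1.0, 3.9]
opening: 0.0328
gripper_force: 2.2
```

apply_moves([
  [[0,0,-0.05],0,0.625],
  [[0,0,-0.1],0,0.625],
  [[0,0,-0.1],0,0.625],
])

```text
clock: 15.37
tool_pos: [0.4992, -0.212, 0.1474]
orientation: [-180.0, 0.1, -177.0]
force: [3.8, -0.0, 3.4]
opening: 0.0327
gripper_force: 2.5
```

```bash
python3 -c "
from h import *
look()"
```

```text
t 15.57 tool [ 0.4989 -0.212   0.1473] F [ 4.    0.37  4.79  0.06 -1.58  0.01] tip z by width 0.1604 by row 0.165 (np.int64(174), np.int64(331), np.float64(182.5)) open 0.0329 grip 2.5676677885201116
```

apply_moves([
  [[0.05,0,-0.1],0,0.625],
  [[0.1,0,-0.2],0,0.625],
  [[0.1,0,-0.3],0,0.625],
  [[0.1,0,-0.3],0,0.625],
])

```text
clock: 15.9
tool_pos: [0.4998, -0.212, 0.1442]
orientation: [-180.0, 0.0, -177.0]
force: [3.8, 0.6, 5.8]
opening: 0.0332
gripper_force: 3.1
```

```bash
python3 -c "
from h import *
look(3)"
```

```text
t 16.05 tool [ 0.4997 -0.212   0.1444] F [ 3.51  0.44  6.15  0.25 -1.35 -0.  ] tip z by width 0.1564 by row 0.164 (np.int64(175), np.int64(331), np.float64(182.0)) open 0.0328 grip 3.0330896654049866
```

apply_moves([
  [[0.03,0,-0.05],0,0.625],
  [[0.05,0,-0.1],0,0.625],
  [[0.05,0,-0.1],0,0.625],
])

```text
clock: 16.3
tool_pos: [0.5001, -0.212, 0.1433]
orientation: [-180.0, -0.0, -177.0]
force: [3.8, 1.4, 7.2]
opening: 0.0329
gripper_force: 3.3
```

apply_moves([
  [[0.02,0,-0.05],0,0.625],
  [[0.02,0,-0.1],0,0.625],
  [[0.02,0,-0.1],0,0.625],
])

```text
clock: 16.55
tool_pos: [0.5004, -0.212, 0.1425]
orientation: [-180.0, 0.0, -177.0]
force: [2.6, 1.2, 7.9]
opening: 0.0327
gripper_force: 3.9
```

```bash
python3 - <<'E'
from h import *
q=look(4)
g=lambda i:(255*(i/255.)**.5).astype(np.uint8)
cv2.imwrite('pics/c8.png',g(cv2.resize(q['img'][150:290,163:343],(771,600),interpolation=2))[:,:,::-1])
E
```

```text
t 16.75 tool [ 0.5003 -0.212   0.1425] F [ 2.77  1.37  7.88  0.41 -1.05  0.04] tip z by width 0.1544 by row 0.1642 (np.int64(175), np.int64(331), np.float64(181.83333333333334)) open 0.0329 grip 3.7896497765905224
```

apply_moves([
  [[0.0,0,-0.04],0,0.625],
  [[0,0,-0.04],0,0.625],
  [[0,0,-0.04],0,0.625],
])

```text
clock: 17.0
tool_pos: [0.5005, -0.212, 0.1422]
orientation: [-180.0, 0.0, -177.0]
force: [2.6, 1.3, 8.6]
opening: 0.0328
gripper_force: 4.1
```

```bash
python3 - <<'E'
from h import *
look(4)
E
```

```text
t 17.2 tool [ 0.5004 -0.2119  0.1422] F [ 2.27  1.11  8.56  0.5  -1.05  0.02] tip z by width 0.1542 by row 0.1644 (np.int64(175), np.int64(331), np.float64(181.83333333333334)) open 0.0329 grip 4.055019284278387
```

apply_moves([
  [[0,0,0],0,0.68],
  [[0,0,0],0,0.7],
  [[0,0,0],0,0.72],
  [[0,0,0],0,0.74],
  [[0,0,0],0,0.78],
  [[0,0,0],0,0.8],
  [[0,0,0],0,0.8],
  [[0,0,0],0,0.8],
])

```text
clock: 17.87
tool_pos: [0.4995, -0.2122, 0.1419]
orientation: [-180.0, -0.1, -177.0]
force: [0.7, -0.4, 7.4]
opening: 0.0237
gripper_force: 31.2
```

```bash
python3 - <<'E'
from h import *
look(3)
E
```

```text
t 18.02 tool [ 0.4995 -0.2123  0.1419] F [ 0.73 -0.75  7.4  -0.2  -0.37  0.02] tip z by width 0.1532 by row 0.164 (np.int64(176), np.int64(331), np.float64(183.66666666666666)) open 0.0239 grip 31.21803082380211
```

apply_moves([
  [[-0.15,-0.01,0],0,0.8],
  [[-0.3,-0.02,0],0,0.8],
  [[-0.5,-0.03,0],0,0.8],
  [[-0.6,-0.03,0],0,0.8],
  [[-0.6,-0.03,0],0,0.8],
])

```text
clock: 18.43
tool_pos: [0.4952, -0.2124, 0.1424]
orientation: [-180.0, 0.1, -177.0]
force: [5.2, 0.7, 6.1]
opening: 0.0237
gripper_force: 33.8
```

apply_moves([
  [[-0.1,-0.005,0],0,0.8],
  [[-0.2,-0.01,0],0,0.8],
  [[-0.2,-0.01,0],0,0.8],
])

```text
clock: 18.68
tool_pos: [0.4932, -0.2125, 0.1424]
orientation: [-180.0, 0.1, -177.0]
force: [5.0, 0.2, 5.0]
opening: 0.0241
gripper_force: 33.7
```

apply_moves([
  [[-0.1,-0.005,0],0,0.8],
  [[-0.2,-0.01,0],0,0.8],
  [[-0.2,-0.01,0],0,0.8],
])

```text
clock: 18.93
tool_pos: [0.4911, -0.2126, 0.1423]
orientation: [-180.0, 0.1, -177.0]
force: [5.4, 0.5, 5.8]
opening: 0.0237
gripper_force: 33.6
```

apply_moves([
  [[-0.1,-0.005,0],0,0.8],
  [[-0.2,-0.01,0],0,0.8],
  [[-0.2,-0.01,0],0,0.8],
])

```text
clock: 19.18
tool_pos: [0.489, -0.2126, 0.1422]
orientation: [-180.0, 0.1, -177.0]
force: [5.2, 0.1, 4.8]
opening: 0.024
gripper_force: 33.6
```

apply_moves([
  [[-0.1,-0.005,0],0,0.8],
  [[-0.2,-0.01,0],0,0.8],
  [[-0.3,-0.015,0],0,0.8],
  [[-0.3,-0.015,0],0,0.8],
])

```text
clock: 19.52
tool_pos: [0.4858, -0.2128, 0.1421]
orientation: [-180.0, 0.1, -177.0]
force: [4.7, 1.0, 4.6]
opening: 0.0239
gripper_force: 33.4
```

apply_moves([
  [[-0.1,-0.005,0],0,0.8],
  [[-0.2,-0.01,0],0,0.8],
  [[-0.3,-0.015,0],0,0.8],
  [[-0.4,-0.02,0],0,0.8],
  [[-0.4,-0.02,0],0,0.8],
])

```text
clock: 19.93
tool_pos: [0.4816, -0.2129, 0.142]
orientation: [-180.0, 0.0, -177.0]
force: [3.7, 0.7, 5.2]
opening: 0.0241
gripper_force: 33.2
```

apply_moves([
  [[-0.15,-0.008,0],0,0.8],
  [[-0.3,-0.015,0],0,0.8],
  [[-0.45,-0.023,0],0,0.8],
  [[-0.6,-0.03,0],0,0.8],
  [[-0.6,-0.03,0],0,0.8],
])

```text
clock: 20.35
tool_pos: [0.4749, -0.2132, 0.1417]
orientation: [180.0, -0.0, -177.0]
force: [3.8, 0.4, 4.1]
opening: 0.0237
gripper_force: 33.0
```

apply_moves([
  [[-0.15,-0.008,0],0,0.8],
  [[-0.3,-0.015,0],0,0.8],
  [[-0.45,-0.023,0],0,0.8],
  [[-0.6,-0.03,0],0,0.8],
  [[-0.6,-0.03,0],0,0.8],
])

```text
clock: 20.77
tool_pos: [0.4688, -0.2135, 0.1416]
orientation: [180.0, -0.0, -177.0]
force: [3.2, -0.4, 4.1]
opening: 0.0237
gripper_force: 32.7
```

```bash
python3 - <<'E'
from h import *
look(2)
p=ctrl.snapshot('side');
for t in('sample','peg_end','gate_top'): print(t,[(d['at'],d['score']) for d in ctrl.spot_point(p,t)[:2]], )
print('pegend proj at .161',proj(p,[.4785,-.2128,.161]))
cv2.imwrite('pics/c9.png',cv2.resize(p['img'][230:380,170:340],(680,600),interpolation=2)[:,:,::-1])
E
```

```text
t 20.87 tool [ 0.4689 -0.2134  0.1416] F [ 3.11 -0.1   4.    0.05 -1.1  -0.03] tip z by width 0.1898 by row 0.1898 (np.int64(150), np.int64(349), np.float64(302.1666666666667)) open 0.024 grip 32.723383804550394
sample [([244.4, 331.3], 0.47)]
peg_end []
gate_top []
pegend proj at .161 [248.19205636 304.08456784]
```

View pics/c9.png

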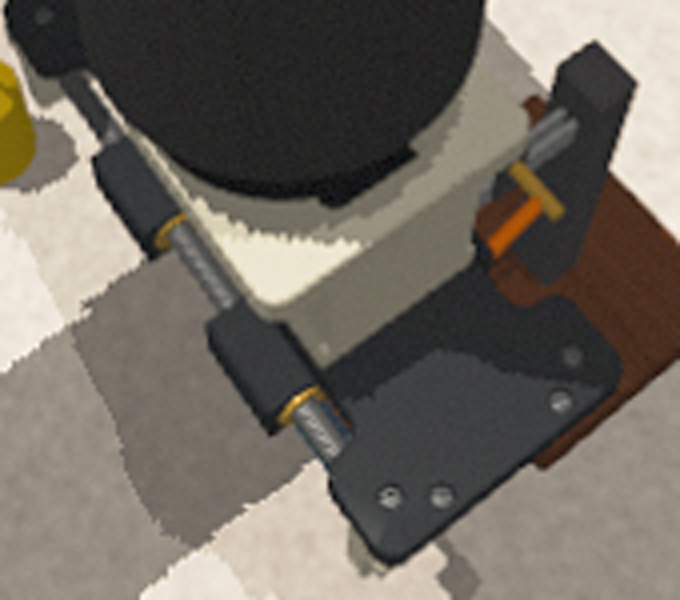

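apply_moves([
  [[0,0,0.2],0,0.8],
  [[0,0,0.4],0,0.8],
  [[0,0,0.6],0,0.8],
  [[0,0,0.8],0,0.8],
  [[0,0,1.0],0,0.8],
  [[0,0,1.2],0,0.8],
  [[0,0,1.4],0,0.8],
  [[0,0,1.4],0,0.8],
])

```text
clock: 21.73
tool_pos: [0.4694, -0.2134, 0.156]
orientation: [180.0, 0.0, -177.0]
force: [-1.4, 1.0, 0.7]
opening: 0.0239
gripper_force: 31.0
```

apply_moves([
  [[0,0,0.1],0,0.8],
  [[0,0,0.2],0,0.8],
  [[0,0,0.2],0,0.8],
])

```text
clock: 21.98
tool_pos: [0.4696, -0.2134, 0.1578]
orientation: [180.0, 0.0, -177.0]
force: [0.8, -0.2, -1.5]
opening: 0.024
gripper_force: 30.1
```

apply_moves([
  [[-0.5,-0.02,0],0,0.8],
  [[-1,-0.05,0],0,0.8],
  [[-1.8,-0.1,0],0,0.8],
  [[-2.6,-0.15,0],0,0.8],
  [[-3.6,-0.2,0],0,0.8],
  [[-4,-0.2,0],0,0.8],
  [[-4,-0.2,0],0,0.8],
])

```text
clock: 22.57
tool_pos: [0.428, -0.2155, 0.1579]
orientation: [180.0, 0.0, -177.1]
force: [-0.4, 0.3, -2.3]
opening: 0.024
gripper_force: 30.0
```

apply_moves([
  [[0,0,2],0,0.8],
  [[0,0,4],0,0.8],
  [[0,0,6],0,0.8],
  [[0,0,8],0,0.8],
  [[0,0,9],0,0.8],
  [[0,0,9],0,0.8],
  [[0,0,9],0,0.8],
])

```text
clock: 23.15
tool_pos: [0.4294, -0.2153, 0.2473]
orientation: [180.0, 0.0, -177.0]
force: [0.6, -0.7, -2.4]
opening: 0.0233
gripper_force: 30.0
```

```bash
python3 - <<'E'
from h import *
o=ctrl.get_obs();print(o['clock'],o['tool_pos'],o['force'],o['opening'])
import pickle
P={n:ctrl.snapshot(n) for n in('top','side','wrist')};pickle.dump(P,open('P2.pkl','wb'))
for t in['rack','slot','other_tile','sample','gate_top']:
    D={n:ctrl.spot_point(P[n],t) for n in P};D={n:d[0] for n,d in D.items() if d}
    print(t,{n:(np.round(d['at'],1).tolist(),round(d['score'],2)) for n,d in D.items()})
    if 'top' in D and 'side' in D: print('  ',[v.round(4) if n==0 else np.round(v,4) for n,v in enumerate(tri([ray(P[n],D[n]['at']) for n in('top','side')]))])
# rack outline in top
for n in('top','side'):
    im=P[n]['img'].astype(int);m=((im[...,0]>im[...,2]*1.6)&(im[...,0]>60)).astype(np.uint8)
    k,l,s,c=cv2.connectedComponentsWithStats(m)
    for i in range(1,k):
        if s[i,4]>60: print(n,s[i],c[i].round(1),cv2.minAreaRect(np.argwhere(l==i)[:,::-1].astype(np.float32)))
E
```

```text
23.15 [ 0.42938435 -0.21529568  0.24734836] [ 0.63893217 -0.68966186 -2.43050869] 0.02332384730609583
rack {'top': ([178.5, 188.2], 0.79)}
slot {'top': ([179.4, 199.4], 0.95)}
other_tile {'top': ([172.3, 181.1], 0.47)}
sample {'wrist': ([252.9, 204.2], 0.59)}
gate_top {}
top [103 111  11  10  86] [108.1 115.3] ((108.0, 115.5), (9.0, 10.0), 90.0)
top [ 155  168   41   41 1210] [175.2 189. ] ((175.70298767089844, 188.02969360351562), (36.816375732421875, 40.59751892089844), 84.2894058227539)
top [314 184  39   6  95] [337.8 185.8] ((333.0, 186.5), (5.0, 38.0), 90.0)
top [  0 285   7  14  71] [  2.3 291.5] ((3.0, 291.5), (13.0, 6.0), 90.0)
top [ 80 293   9  10  64] [ 83.9 297.3] ((83.75000762939453, 297.2500305175781), (8.485280990600586, 7.77817440032959), 45.0)
top [ 490  300   22   84 1571] [500.6 341.4] ((500.5, 341.4999694824219), (82.99998474121094, 20.999996185302734), 90.0)
side [  0  64  27  36 525] [13.5 82.4] ((12.904870986938477, 82.07301330566406), (34.85595703125, 24.545515060424805), 86.18592071533203)
side [ 27  72  19  22 261] [35.5 83.6] ((35.000003814697266, 82.500007
[... 391 characters left out ...]
39.80556869506836)
side [159 259  13  17 101] [164.1 268.8] ((162.8000030517578, 268.6000061035156), (18.782970428466797, 8.944271087646484), 63.43495178222656)
side [270 265  18  16 106] [279.2 273.6] ((280.0480041503906, 273.23602294921875), (5.6288533210754395, 20.807785034179688), 55.304847717285156)
side [295 270  16  18 152] [301.9 279.2] ((300.8442687988281, 279.7131042480469), (17.28498077392578, 12.419577598571777), 50.19443130493164)
side [ 289  273   64   70 1870] [321.6 310.2] ((316.0, 310.5), (44.547725677490234, 61.51828384399414), 45.0)
side [196 309  15  14  78] [201.7 315.4] ((201.87583923339844, 316.0369567871094), (7.618856430053711, 16.466562271118164), 55.00798034667969)
```

```bash
python3 - <<'E'
from h import *
import pickle;P=pickle.load(open('P2.pkl','rb'));p=P['top']
im=p['img'].astype(int);m=((im[...,0]>im[...,2]*1.6)&(im[...,0]>60)).astype(np.uint8)
k,l,s,c=cv2.connectedComponentsWithStats(m)
i=l[192,160] or l[189,175];b=cv2.boxPoints(cv2.minAreaRect(np.argwhere(l==i)[:,::-1].astype(np.float32)))
W=np.array([atz(p,q,.042) for q in b]);print(b.round(1),W.round(4),W.mean(0))
for j in range(4): d=W[(j+1)%4]-W[j];print(np.linalg.norm(d).round(4),np.rad2deg(np.arctan2(d[1],d[0])).round(1))
print('slot top at .008',atz(p,(179.4,199.4),.008), atz(p,(177.8,197.7),.008))
# slot darkness: print column sums profile
g=im.sum(2)
for r in range(166,212): print(r,g[r,152:204:3])
E
```

```text
[[153.7 171.7]
 [194.1 167.7]
 [197.7 204.3]
 [157.3 208.4]] [[0.6788 0.2448 0.042 ]
 [0.6911 0.1404 0.042 ]
 [0.5957 0.126  0.042 ]
 [0.5831 0.2284 0.042 ]] [0.63716732 0.18490215 0.042     ]
0.1051 -83.2
0.0966 -171.4
0.1031 97.0
0.0971 9.7
slot top at .008 [0.61469514 0.17973221 0.008     ] [0.61913677 0.18421422 0.008     ]
166 [637 621 624 621 612 598 602 606 624 596 594 594 604 602 606 594 619 604]
167 [640 622 625 622 610 599 604 600 625 605 581 593 590 525 603 594 625 598]
168 [638 605 608 609 612 610 601 599 611 578 518 521 496 365 573 519 614 597]
169 [623 602 603 604 614 611 557 542 534 463 374 348 313 290 464 373 601 606]
170 [609 610 604 564 559 543 434 384 357 320 300 284 278 283 294 341 593 615]
171 [604 581 550 429 394 355 318 299 293 286 285 282 284 287 193 332 587 612]
172 [604 444 346 326 312 302 290 285 297 318 312 278 280 284 137 327 590 607]
173 [603 390 302 302 304 309 312 343 426 510 488 233 236 277 120 324 594 601]
174 [608 382 293 312 357 433 498 523 590 658 633 160 159 222 117 333 601 601]
175 [612 372 286 479 528 603 658 653 658 660 650 135 116 137 113 346
[... 2117 characters left out ...]
03 [597 592 280 277 277 277 271 268 241 206 201 171 144 150 146 162 162 162]
204 [603 590 277 268 268 231 199 197 169 137 135 131 128 153 150 166 166 164]
205 [613 596 249 197 196 161 132 137 130 127 158 162 203 158 156 166 167 167]
206 [619 613 301 134 137 130 133 150 174 210 292 354 444 164 162 169 169 168]
207 [611 619 457 140 154 182 242 294 404 489 519 560 555 165 165 168 174 169]
208 [599 611 561 251 290 405 511 521 576 596 608 632 571 169 171 172 171 169]
209 [588 594 598 509 512 561 602 601 626 603 612 635 517 168 172 174 175 173]
210 [602 597 608 596 600 601 606 611 629 604 608 630 459 170 175 176 176 173]
211 [616 604 612 602 609 601 609 613 627 611 610 633 356 169 177 178 178 177]
```

apply_moves([
  [[0,0,4],0,0.8],
  [[1,4,5],0.02,0.8],
  [[2,8,5],0.04,0.8],
  [[3,12,5],0.07,0.8],
  [[4,16,5],0.07,0.8],
  [[5,20,5],0.07,0.8],
  [[6,24,5],0.07,0.8],
  [[7,28,5],0.07,0.8],
  [[8,32,5],0.07,0.8],
  [[9,35,5],0.07,0.8],
  [[10,37.5,5],0.07,0.8],
  [[10,38.5,5],0.07,0.8],
  [[10,38.5,5],0.07,0.8],
  [[10,38.5,5],0.07,0.8],
  [[10,38.5,5],0.07,0.8],
])

```text
clock: 25.3
tool_pos: [0.5291, 0.1688, 0.2978]
orientation: [-180.0, -0.0, -173.0]
force: [-0.8, -0.9, -1.9]
opening: 0.0238
gripper_force: 30.0
```

```bash
python3 - <<'E'
from h import *
import pickle
o=ctrl.get_obs();print(o['clock'],o['tool_pos'],o['orientation'],o['force'],o['opening'])
P={n:ctrl.snapshot(n) for n in('top','side','wrist')};pickle.dump(P,open('P3.pkl','wb'))
for t in['rack','slot','other_tile','sample','gate_top','peg_end']:
    D={n:ctrl.spot_point(P[n],t) for n in P};D={n:d[0] for n,d in D.items() if d}
    print(t,{n:(np.round(d['at'],1).tolist(),round(d['score'],2)) for n,d in D.items()})
    if len(D)>1:
        x,e=tri([ray(P[n],D[n]['at']) for n in D]);print('  ',x.round(4),np.round(e,4))
print('expected slot px wrist',proj(P['wrist'],[.618,.183,.008]))
p=P['wrist'];im=p['img'].astype(int);m=((im[...,0]>im[...,2]*1.6)&(im[...,0]>50)).astype(np.uint8)
k,l,s,c=cv2.connectedComponentsWithStats(m)
for i in range(1,k):
    if s[i,4]>100: print(s[i],c[i].round(1),cv2.minAreaRect(np.argwhere(l==i)[:,::-1].astype(np.float32)))
E
```

```text
25.3 [0.52910945 0.16883234 0.29780565] [-1.79989094e+02 -9.24285259e-03 -1.73030205e+02] [-0.83816019 -0.91372837 -1.8644717 ] 0.023790246262461248
rack {'top': ([326.9, 208.2], 0.39), 'side': ([214.7, 161.8], 0.97)}
   [ 0.5049 -0.1448  0.3698] [0.0213 0.0213]
slot {'side': ([208.5, 163.4], 0.9)}
other_tile {'top': ([175.3, 183.5], 0.59), 'side': ([221.5, 156.4], 0.5)}
   [0.6604 0.1938 0.0024] [0.0019 0.0019]
sample {'top': ([163.1, 217.1], 0.5), 'side': ([157.4, 103.5], 0.84), 'wrist': ([256.0, 202.0], 0.7)}
   [0.5293 0.1711 0.2255] [0.0001 0.     0.0001]
gate_top {'top': ([342.3, 241.9], 0.67), 'side': ([254.7, 293.4], 0.98)}
   [ 0.4903 -0.2112  0.1781] [0.0006 0.0006]
peg_end {'top': ([339.9, 248.7], 0.62), 'side': ([251.1, 302.8], 0.86)}
   [ 0.4813 -0.2108  0.1548] [0.0028 0.0028]
expected slot px wrist [255.3445683  215.66481681]
[447  37  18  20 279] [455.5  46.6] ((455.5, 46.5), (19.0, 17.0), 90.0)
[  98   43   47   38 1321] [121.1  62.3] ((121.23196411132812, 63.10309600830078), (48.83815383911133, 32.897216796875), 23.96249008178711)
[   0  140   38   78 2411] [ 15.7 180.3] ((18.5, 178.5), (37.0, 77.0), 0.0)
[190 257  13  56 451] [195.2 284.9] ((196.0, 284.5), (55.0, 12.0), 90.0)
[304 257  12  56 408] [310.7 285.4] ((309.83349609375, 284.504638671875), (55.1453971862793, 10.745855331420898), 88.40885925292969)
[  86  324  362   16 4462] [282. 333.] ((266.5, 331.5), (361.0, 15.0), -0.0)
```

```bash
python3 - <<'E'
from h import *
import pickle;from scipy.optimize import minimize
P=pickle.load(open('P1.pkl','rb'));Q=pickle.load(open('P3.pkl','rb'))
for nm,PP in(('P1',P),('P3',Q)):
    p=PP['side']
    # masks
M={}
for n,box in(('top',(140,150,215,225)),('side',(170,120,260,200))):
    im=P[n]['img'].astype(int);m=(im[...,0]>im[...,2]*1.45)&(im[...,0]>40)
    z=np.zeros(m.shape,np.uint8);x0,y0,x1,y1=box;z[y0:y1,x0:x1]=m[y0:y1,x0:x1]
    z=cv2.morphologyEx(z,cv2.MORPH_CLOSE,np.ones((9,9)))
    k,l,s,c=cv2.connectedComponentsWithStats(z);i=1+np.argmax(s[1:,4]);z=(l==i).astype(np.uint8);print(n,s[i])
    M[n]=z
def cor(x,y,a,b):
    c,s=np.cos(a),np.sin(a);o=[]
    for X in(-b[0],b[0]):
        for Y in(-b[1],b[1]):
            for Z in(0,.042): o.append([x+c*X-s*Y,y+s*X+c*Y,Z])
    return o
def cost(v,ns=('top','side')):
    t=0
    for n in ns:
        h=cv2.convexHull(np.array([proj(P[n],q) for q in cor(*v,(.045,.05))],np.float32)*8)
        r=np.zeros((384*2,512*2),np.uint8);cv2.fillConvexPoly(r,(h*2/8*256/1).astype(np.int32)[:,0],1,shift=8)
        m=cv2.resize(M[n],None,fx=2,fy=2,interpolation=0);t+=np.mean(r!=m)*1e4
    return t
for ns in(('top','side'),('top',),('side',)):
    best=min((minimize(cost,[.637,.184,a],args=(ns,),method='Nelder-Mead',options=dict(initial_simplex=[[.637,.184,a],[.643,.184,a],[.637,.19,a],[.637,.184,a+.05]])) for a in(-.05,.05,.12,.18)),key=lambda r:r.fun)
    x,y,a=best.x;print(ns,best.x.round(4),np.rad2deg(a).round(1),best.fun.round(1),'slot',(x-.02*np.cos(a)).round(4),(y-.02*np.sin(a)).round(4))
print('side slot',atz(Q['side'],(208.5,163.4),.008),'rack',atz(Q['side'],(214.7,161.8),0))
E
```

```text
top [ 155  150   60   75 2893]
side [202 162  34  38 247]
('top', 'side') [ 0.6397  0.1791 -0.0504] -2.9 168.2 slot 0.6198 0.1801
('top',) [6.392e-01 1.761e-01 6.000e-04] 0.0 70.0 slot 0.6192 0.1761
('side',) [0.3043 1.579  0.7822] 44.8 12.6 slot 0.2901 1.5649
side slot [0.62165665 0.1846495  0.008     ] rack [0.64019914 0.1885457  0.        ]
```

```bash
python3 - <<'E'
from h import *
import pickle;from scipy.optimize import minimize
P=pickle.load(open('P1.pkl','rb'));M={}
for n,box in(('top',(145,160,205,215)),('side',(170,120,260,190))):
    im=P[n]['img'].astype(int);x0,y0,x1,y1=box
    for th in(1.6,):
        m=(im[...,0]>im[...,2]*th)&(im[...,0]>45);z=np.zeros(m.shape,np.uint8);z[y0:y1,x0:x1]=m[y0:y1,x0:x1]
        z=cv2.morphologyEx(z,cv2.MORPH_CLOSE,np.ones((3,3)))
        k,l,s,c=cv2.connectedComponentsWithStats(z);print(n,th,[a.tolist() for a in s[1:] if a[4]>30])
        z=np.isin(l,[i for i in range(1,k) if s[i,4]>60])
    h=cv2.convexHull(np.argwhere(z)[:,::-1].astype(np.float32))[:,0];M[n]=np.zeros((768,1024),np.uint8)
    cv2.fillConvexPoly(M[n],((h+.5)*2*256).astype(np.int32),1,shift=8);M[n+'h']=h
def cor(x,y,a):
    c,s=np.cos(a),np.sin(a);o=[[x+c*X-s*Y,y+s*X+c*Y,Z] for X in(-.045,.045) for Y in(-.05,.05) for Z in(0,.042)]
    # other tile
    return o
def cost(v,ns):
    t=0
    for n in ns:
        h=cv2.convexHull(np.array([proj(P[n],q) for q in cor(*v)],np.float32))[:,0]
        r=np.zeros((768,1024),np.uint8);cv2.fillConvexPoly(r,((h+.5)*2*256).astype(np.int32),1,shift=8);t+=(r!=M[n]).sum()/4
    return t
for ns in(('top','side'),('top',),('side',)):
    b=min((minimize(cost,[.637,.184,a],args=(ns,),method='Nelder-Mead',options=dict(initial_simplex=[[.637,.184,a],[.643,.184,a],[.637,.19,a],[.637,.184,a+.05]])) for a in(-.05,.05,.12,.18)),key=lambda r:r.fun)
    x,y,a=b.x;print(ns,b.x.round(4),np.rad2deg(a).round(1),b.fun.round(1),[int(M[n].sum()/4) for n in ns],'slot',(x-.02*np.cos(a)).round(4),(y-.02*np.sin(a)).round(4))
E
```

```text
top 1.6 [[155, 169, 31, 40, 880]]
side 1.6 [[202, 163, 27, 27, 89]]
('top', 'side') [0.6413 0.1879 0.0867] 5.0 2280.0 [1058, 219] slot 0.6214 0.1862
('top',) [0.6397 0.1981 0.0753] 4.3 511.5 [1058] slot 0.6198 0.1966
('side',) [0.6528 0.15   0.0051] 0.3 1665.5 [219] slot 0.6328 0.1499
```

```bash
python3 - <<'E'
from h import *
import pickle;from scipy.optimize import minimize
P=pickle.load(open('P1.pkl','rb'));M={}
for n,box in(('top',(145,160,205,215)),('side',(175,125,260,190))):
    im=cv2.imread(f'pics/{n}0.png')[:,:,::-1].astype(int);x0,y0,x1,y1=box
    m=(im[...,0]-im[...,2]>35)&(im[...,0]>1.35*im[...,2]);z=np.zeros(m.shape,np.uint8);z[y0:y1,x0:x1]=m[y0:y1,x0:x1]
    z=cv2.morphologyEx(z,cv2.MORPH_CLOSE,np.ones((3,3)))
    k,l,s,c=cv2.connectedComponentsWithStats(z);print(n,[a.tolist() for a in s[1:] if a[4]>20])
    z=np.isin(l,[i for i in range(1,k) if s[i,4]>60])
    h=cv2.convexHull(np.argwhere(z)[:,::-1].astype(np.float32))[:,0];M[n]=np.zeros((768,1024),np.uint8)
    cv2.fillConvexPoly(M[n],((h+.5)*2*256).astype(np.int32),1,shift=8)
def cor(x,y,a):
    c,s=np.cos(a),np.sin(a);return [[x+c*X-s*Y,y+s*X+c*Y,Z] for X in(-.045,.045) for Y in(-.05,.05) for Z in(0,.042)]
def cost(v,ns):
    t=0
    for n in ns:
        h=cv2.convexHull(np.array([proj(P[n],q) for q in cor(*v)],np.float32))[:,0]
        r=np.zeros((768,1024),np.uint8);cv2.fillConvexPoly(r,((h+.5)*2*256).astype(np.int32),1,shift=8);t+=(r!=M[n]).sum()/4
    return t
for ns in(('top','side'),('top',),('side',)):
    b=min((minimize(cost,[.637,.184,a],args=(ns,),method='Nelder-Mead',options=dict(initial_simplex=[[.637,.184,a],[.643,.184,a],[.637,.19,a],[.637,.184,a+.05]])) for a in(-.05,.05,.12,.18)),key=lambda r:r.fun)
    x,y,a=b.x;print(ns,b.x.round(4),np.rad2deg(a).round(1),b.fun.round(1),[int(M[n].sum()/4) for n in ns],'slot',(x-.02*np.cos(a)).round(4),(y-.02*np.sin(a)).round(4))
E
```

```text
top [[155, 168, 42, 39, 1251]]
side [[186, 136, 55, 47, 1544]]
('top', 'side') [0.6389 0.1893 0.1356] 7.8 326.5 [1450, 1679] slot 0.6191 0.1865
('top',) [0.6437 0.1891 0.0717] 4.1 117.2 [1450] slot 0.6237 0.1877
('side',) [0.6377 0.1876 0.1056] 6.1 143.8 [1679] slot 0.6178 0.1855
```

apply_moves([
  [[3,0.5,0],0,0.8],
  [[6,1,0],0,0.8],
  [[9,1.4,0],0,0.8],
  [[9.1,1.4,-3],0,0.8],
  [[9.1,1.4,-6],0,0.8],
  [[9.1,1.4,-9],0,0.8],
  [[9.1,1.4,-12],0,0.8],
  [[9.1,1.4,-14],0,0.8],
  [[9.1,1.4,-15.5],0,0.8],
  [[9.1,1.4,-15.5],0,0.8],
  [[9.1,1.4,-15.5],0,0.8],
  [[9.1,1.4,-15.5],0,0.8],
])

```text
clock: 27.35
tool_pos: [0.6212, 0.1838, 0.144]
orientation: [180.0, 0.1, -173.0]
force: [0.4, 0.1, -0.3]
opening: 0.0236
gripper_force: 30.0
```

```bash
python3 - <<'E'
from h import *
import pickle
P={n:ctrl.snapshot(n) for n in('wrist','side','top')};pickle.dump(P,open('P4.pkl','wb'))
o=ctrl.get_obs();t=o['tool_pos'];print(o['clock'],t,o['orientation'],o['force'])
for tt in['rack','slot','sample','other_tile']:
    D={n:ctrl.spot_point(P[n],tt) for n in P};D={n:d[0] for n,d in D.items() if d}
    print(tt,{n:(np.round(d['at'],1).tolist(),round(d['score'],2)) for n,d in D.items()})
    if len(D)>1:
        x,e=tri([ray(P[n],D[n]['at']) for n in D]);print('  ',x.round(4),np.round(e,4))
p=P['wrist'];c=np.deg2rad(7)
def rk(X,Y,Z,o=(.620,.185)): X+=0;return [o[0]+np.cos(c)*X-np.sin(c)*Y,o[1]+np.sin(c)*X+np.cos(c)*Y,Z]
for nm,X in(('wall outer',-.025),('wall inner',-.007),('tile front',-.004)):
    print(nm,[proj(p,rk(X,Y,.042 if 'wall' in nm else t[2]-.0723)).round(1) for Y in(-.05,-.03,0,.03,.05)])
im=p['img'].astype(int)
for col in(200,212,224,236,276,290,304):
    print(col,[tuple(im[r,col]) if 0 else '%d/%d/%d'%tuple(im[r,col]) for r in range(160,236,3)])
E
```

```text
27.5 [0.62112111 0.18391366 0.14435483] [ 1.79948650e+02  1.30881989e-01 -1.73013281e+02] [-0.44771149 -0.02121536 -0.43255518]
rack {'wrist': ([257.3, 199.2], 0.83), 'side': ([211.9, 163.4], 0.79), 'top': ([180.0, 190.3], 0.61)}
   [ 0.6381  0.1871 -0.0011] [0.0045 0.0059 0.0065]
slot {'side': ([205.6, 164.1], 0.62), 'top': ([179.3, 196.7], 0.89)}
   [0.6163 0.1799 0.0147] [0.0041 0.0041]
sample {'wrist': ([254.7, 204.9], 0.67), 'side': ([206.0, 144.4], 0.85), 'top': ([175.3, 188.9], 0.47)}
   [0.6245 0.1836 0.0695] [0.0023 0.0036 0.0049]
other_tile {'side': ([217.7, 156.1], 0.69)}
wall outer [array([195.9, 162.2]), array([219.2, 162.2]), array([254.2, 162.2]), array([289.2, 162.2]), array([312.5, 162.2])]
wall inner [array([197. , 182.6]), array([219.8, 182.6]), array([254.2, 182.6]), array([288.5, 182.6]), array([311.4, 182.6])]
tile front [array([190.8, 195.5]), array([216.2, 195.5]), array([254.3, 195.5]), array([292.4, 195.5]), array([317.8, 195.5])]
200 ['107/97/87', '86/65/51', '85/62/44', '88/67/48', '89/64/48', '87/63/49', '86/65/50', '98/81/67', '120/111/103', '201/188/173
[... 1433 characters left out ...]
3/62', '41/48/58', '48/57/62', '47/57/64', '46/57/66', '45/50/52']
290 ['90/67/52', '89/68/54', '85/63/49', '87/66/51', '88/65/47', '94/70/51', '90/66/49', '83/60/44', '86/62/46', '86/62/46', '80/59/46', '81/59/44', '75/55/39', '62/58/54', '54/58/68', '51/59/66', '55/60/69', '49/52/63', '50/56/63', '48/53/62', '50/57/64', '48/56/63', '50/58/66', '50/58/64', '46/60/70', '95/92/79']
304 ['94/74/58', '93/71/58', '88/66/54', '87/65/52', '87/64/49', '93/68/50', '90/67/51', '83/60/46', '91/65/50', '91/64/46', '78/58/41', '82/62/47', '77/56/42', '80/60/42', '79/58/42', '83/62/45', '84/59/44', '83/60/44', '83/59/43', '83/60/43', '89/65/44', '88/62/47', '97/81/68', '79/65/58', '57/56/57', '97/91/82']
```

```bash
python3 - <<'E'
from h import *
import pickle
P=pickle.load(open('P4.pkl','rb'));p=P['wrist'];im=p['img'].astype(int);g=im.sum(2)
def edge(c):
    col=g[140:175,c-2:c+3].mean(1);d=np.diff(col);i=np.argmin(d[:]);return 140+i+.5,d[i]
E=[(c,*edge(c)) for c in range(205,312,5)];print([(c,r,int(d)) for c,r,d in E])
A=np.array(E);k=np.polyfit(A[:,0],A[:,1],1);print('slope',k,np.rad2deg(np.arctan(k[0])))
for c0,c1 in((208,222),(222,246),(262,286),(286,300)):
    print(c0,[(r,int(g[r,c0:c1].mean())) for r in range(168,212)])
# side ends of rack at rows
for r in(166,172,178):
    print(r,'L',g[r,184:212:2],'R',g[r,300:330:2])
# tile extents
for r in(206,212,218): 
    bl=im[r,:,2]-im[r,:,0];print(r,np.where(bl[190:320]>4)[0][[0,-1]]+190)
E
```

```text
[(205, np.float64(144.5), -60), (210, np.float64(145.5), -57), (215, np.float64(154.5), -58), (220, np.float64(154.5), -54), (225, np.float64(154.5), -59), (230, np.float64(154.5), -55), (235, np.float64(154.5), -62), (240, np.float64(154.5), -57), (245, np.float64(153.5), -59), (250, np.float64(154.5), -57), (255, np.float64(154.5), -58), (260, np.float64(154.5), -58), (265, np.float64(153.5), -66), (270, np.float64(153.5), -71), (275, np.float64(153.5), -70), (280, np.float64(153.5), -66), (285, np.float64(153.5), -68), (290, np.float64(153.5), -71), (295, np.float64(141.5), -64), (300, np.float64(145.5), -62), (305, np.float64(150.5), -104), (310, np.float64(157.5), -95)]
slope [-2.59740260e-03  1.52941558e+02] -0.14881987185702034
208 [(168, 187), (169, 187), (170, 188), (171, 189), (172, 190), (173, 192), (174, 191), (175, 190), (176, 186), (177, 184), (178, 181), (179, 184), (180, 184), (181, 184), (182, 201), (183, 200), (184, 198), (185, 196), (186, 191), (187, 193), (188, 186), (189, 181), (190, 177), (191, 174), (192, 174), (193, 178), (194, 176), (195, 177), (196, 176), (1
[... 1502 characters left out ...]
189, 183), (190, 178), (191, 175), (192, 176), (193, 178), (194, 175), (195, 176), (196, 175), (197, 176), (198, 180), (199, 181), (200, 178), (201, 177), (202, 178), (203, 174), (204, 176), (205, 177), (206, 181), (207, 177), (208, 175), (209, 172), (210, 175), (211, 176)]
166 L [334 321 331 340 333 327 328 277 191 195 193 203 187 189] R [209 211 208 207 209 210 215 314 328 329 330 334 340 333 340]
172 L [342 461 482 331 333 337 332 293 201 196 202 202 198 197] R [206 206 200 209 218 214 218 305 307 331 326 320 322 328 323]
178 L [327 349 579 596 531 349 330 288 201 192 193 198 191 187] R [212 207 208 210 206 211 235 318 316 325 334 328 331 336 342]
206 [213 293]
212 [210 295]
218 [208 298]
```

```bash
python3 - <<'E'
from h import *
import pickle
P=pickle.load(open('P4.pkl','rb'));p=P['wrist']
print('wall inner',atz(p,(254,181.7),.042),'outer? bottom',atz(p,(254,154),0),atz(p,(254,154),.042),'162',atz(p,(254,162),.042))
for z in(.069,.072,.075): print('tile front',z,atz(p,(254,199.5),z), 'width',np.linalg.norm(atz(p,(213,206),z)-atz(p,(294,206),z)))
im=p['img'].astype(int)
for r in range(150,170): print(r,im[r,222:246].mean(0).round(),end=' ')
print()
for r in range(193,214): print(r,im[r,222:246].mean(0).round(),end=' ')
E
```

```text
wall inner [0.61228156 0.18389438 0.042     ] outer? bottom [0.59469443 0.18182487 0.        ] [0.58819813 0.18092741 0.042     ] 162 [0.59503271 0.18176939 0.042     ]
tile front 0.069 [0.62025767 0.18481457 0.069     ] width 0.06516525970567034
tile front 0.072 [0.61935282 0.18469616 0.072     ] width 0.06437249756761013
tile front 0.075 [0.61844798 0.18457775 0.075     ] width 0.06357973542954991
150 [116. 109. 101.] 151 [115. 108. 100.] 152 [114. 107.  99.] 153 [112. 105.  97.] 154 [100.  86.  74.] 155 [86. 65. 50.] 156 [83. 59. 42.] 157 [82. 58. 42.] 158 [81. 58. 42.] 159 [79. 57. 41.] 160 [79. 57. 41.] 161 [81. 57. 41.] 162 [82. 58. 40.] 163 [82. 58. 41.] 164 [82. 58. 40.] 165 [82. 58. 42.] 166 [80. 56. 40.] 167 [82. 58. 41.] 168 [81. 57. 40.] 169 [81. 56. 40.] 
193 [75. 51. 36.] 194 [74. 51. 35.] 195 [73. 51. 35.] 196 [74. 51. 35.] 197 [73. 51. 35.] 198 [74. 52. 38.] 199 [62. 53. 48.] 200 [48. 54. 60.] 201 [45. 60. 58.] 202 [43. 64. 51.] 203 [42. 65. 48.] 204 [43. 66. 48.] 205 [43. 67. 48.] 206 [44. 67. 49.] 207 [43. 68. 49.] 208 [42. 67. 48.] 209 [42. 68. 48.] 210 [46. 75. 53.] 211 [44. 61. 63.] 212 [44. 55. 65.] 213 [44. 55. 66.]
```

apply_moves([
  [[-0.35,0.15,0],0,0.8],
  [[-0.35,0.15,-1],0,0.8],
  [[-0.35,0.15,-2],0,0.8],
  [[-0.35,0.15,-2.4],0,0.8],
  [[-0.35,0.15,-2.4],0,0.8],
  [[-0.35,0.15,-2.4],0,0.8],
])

```text
clock: 28.6
tool_pos: [0.6166, 0.1848, 0.118]
orientation: [-180.0, -0.1, -173.0]
force: [-0.2, -0.1, -1.1]
opening: 0.0237
gripper_force: 30.0
```

```bash
python3 - <<'E'
from h import *
p=ctrl.snapshot('wrist');o=ctrl.get_obs();t=o['tool_pos'];print(o['clock'],t,o['force'])
im=p['img'].astype(int);g=im.sum(2)
for c0,c1 in((214,244),(264,294)): print([(r,*im[r,c0:c1].mean(0).round().astype(int)) for r in range(150,214,1)])
print('pred wall inner',proj(p,[.6123,.184,.042]),'outer',proj(p,[.5947,.182,.042]),'slot far edge',proj(p,[.6263,.1855,.042]))
E
```

```text
28.65 [0.61693735 0.18496714 0.11852002] [ 0.29470092  0.63405931 -1.10410215]
[(150, np.int64(118), np.int64(111), np.int64(103)), (151, np.int64(118), np.int64(111), np.int64(102)), (152, np.int64(117), np.int64(111), np.int64(102)), (153, np.int64(118), np.int64(111), np.int64(103)), (154, np.int64(118), np.int64(111), np.int64(103)), (155, np.int64(119), np.int64(112), np.int64(104)), (156, np.int64(120), np.int64(113), np.int64(104)), (157, np.int64(120), np.int64(113), np.int64(105)), (158, np.int64(119), np.int64(112), np.int64(104)), (159, np.int64(118), np.int64(111), np.int64(103)), (160, np.int64(118), np.int64(110), np.int64(102)), (161, np.int64(117), np.int64(110), np.int64(102)), (162, np.int64(117), np.int64(110), np.int64(102)), (163, np.int64(114), np.int64(107), np.int64(98)), (164, np.int64(96), np.int64(80), np.int64(67)), (165, np.int64(86), np.int64(63), np.int64(46)), (166, np.int64(85), np.int64(60), np.int64(44)), (167, np.int64(84), np.int64(60), np.int64(43)), (168, np.int64(85), np.int64(60), np.int64(43)), (169, np.int64(83), np.int64(58), np.int64(41)),
[... 4754 characters left out ...]
p.int64(51), np.int64(64), np.int64(56)), (203, np.int64(50), np.int64(65), np.int64(55)), (204, np.int64(49), np.int64(65), np.int64(55)), (205, np.int64(49), np.int64(64), np.int64(55)), (206, np.int64(49), np.int64(65), np.int64(55)), (207, np.int64(48), np.int64(64), np.int64(54)), (208, np.int64(48), np.int64(64), np.int64(54)), (209, np.int64(48), np.int64(65), np.int64(55)), (210, np.int64(51), np.int64(70), np.int64(58)), (211, np.int64(49), np.int64(61), np.int64(64)), (212, np.int64(48), np.int64(57), np.int64(65)), (213, np.int64(48), np.int64(56), np.int64(64))]
pred wall inner [252.40368336 195.15719847] outer [252.57919323 173.44271564] slot far edge [252.15766271 211.82996646]
```

apply_moves([
  [[0.07,0,-0.2],0,0.8],
  [[0.07,0,-0.5],0,0.8],
  [[0.07,0,-0.8],0,0.8],
  [[0.07,0,-1.0],0,0.8],
  [[0.07,0,-1.0],0,0.8],
])

```text
clock: 29.07
tool_pos: [0.6172, 0.1848, 0.1081]
orientation: [-180.0, -0.1, -173.0]
force: [0.2, 0.0, -0.7]
opening: 0.0239
gripper_force: 30.0
```

apply_moves([
  [[0,0,-0.4],0,0.8],
  [[0,0,-0.8],0,0.8],
  [[0,0,-1.2],0,0.8],
  [[0,0,-1.6],0,0.8],
  [[0,0,-1.6],0,0.8],
])

```text
clock: 29.48
tool_pos: [0.617, 0.1847, 0.0915]
orientation: [-180.0, -0.1, -173.0]
force: [0.0, -0.7, -2.8]
opening: 0.0239
gripper_force: 30.0
```

apply_moves([
  [[0,0,-0.3],0,0.8],
  [[0,0,-0.6],0,0.8],
  [[0,0,-0.8],0,0.8],
  [[0,0,-0.8],0,0.8],
])

```text
clock: 29.82
tool_pos: [0.6173, 0.1849, 0.0842]
orientation: [-180.0, -0.0, -173.0]
force: [-1.8, -0.4, -1.0]
opening: 0.0239
gripper_force: 30.0
```

apply_moves([
  [[0,0,-0.05],0,0.8],
  [[0,0,-0.1],0,0.8],
  [[0,0,-0.15],0,0.8],
  [[0,0,-0.15],0,0.8],
])

```text
clock: 30.15
tool_pos: [0.6176, 0.185, 0.0833]
orientation: [180.0, 0.0, -173.0]
force: [-0.1, -0.3, -1.3]
opening: 0.0237
gripper_force: 30.0
```

apply_moves([
  [[0,0,-0.05],0,0.8],
  [[0,0,-0.1],0,0.8],
  [[0,0,-0.1],0,0.8],
])

```text
clock: 30.4
tool_pos: [0.6175, 0.185, 0.0822]
orientation: [180.0, -0.0, -173.0]
force: [-0.7, -0.4, -0.6]
opening: 0.0235
gripper_force: 30.0
```

apply_moves([
  [[0,0,-0.05],0,0.8],
  [[0,0,-0.1],0,0.8],
  [[0,0,-0.1],0,0.8],
])

```text
clock: 30.65
tool_pos: [0.6175, 0.185, 0.0812]
orientation: [180.0, -0.0, -173.0]
force: [0.5, -0.5, -2.0]
opening: 0.0235
gripper_force: 30.0
```

apply_moves([
  [[0,0,-0.05],0,0.8],
  [[0,0,-0.1],0,0.8],
  [[0,0,-0.1],0,0.8],
])

```text
clock: 30.9
tool_pos: [0.6175, 0.185, 0.0801]
orientation: [-180.0, -0.0, -173.0]
force: [0.5, -0.9, -2.0]
opening: 0.0239
gripper_force: 30.0
```

apply_moves([
  [[0,0,-0.05],0,0.8],
  [[0,0,-0.1],0,0.8],
  [[0,0,-0.1],0,0.8],
])

```text
clock: 31.15
tool_pos: [0.6175, 0.185, 0.0792]
orientation: [-180.0, -0.0, -173.0]
force: [0.2, 0.3, -2.0]
opening: 0.0239
gripper_force: 30.0
```

apply_moves([
  [[0,0,-0.05],0,0.8],
  [[0,0,-0.1],0,0.8],
  [[0,0,-0.1],0,0.8],
])

```text
clock: 31.4
tool_pos: [0.6175, 0.185, 0.0781]
orientation: [-180.0, -0.0, -173.0]
force: [0.3, 0.5, -1.2]
opening: 0.0236
gripper_force: 30.0
```

apply_moves([
  [[0,0,-0.05],0,0.8],
  [[0,0,-0.1],0,0.8],
  [[0,0,-0.1],0,0.8],
])

```text
clock: 31.65
tool_pos: [0.6175, 0.185, 0.0771]
orientation: [-180.0, -0.0, -173.0]
force: [0.1, -0.7, -2.1]
opening: 0.024
gripper_force: 30.0
```

apply_moves([
  [[0,0,-0.05],0,0.8],
  [[0,0,-0.1],0,0.8],
  [[0,0,-0.1],0,0.8],
])

```text
clock: 31.9
tool_pos: [0.6175, 0.185, 0.0761]
orientation: [-180.0, -0.0, -173.0]
force: [0.3, -0.2, -1.2]
opening: 0.0239
gripper_force: 30.0
```

apply_moves([
  [[0,0,-0.05],0,0.8],
  [[0,0,-0.1],0,0.8],
  [[0,0,-0.1],0,0.8],
])

```text
clock: 32.15
tool_pos: [0.6176, 0.185, 0.0752]
orientation: [180.0, 0.0, -173.0]
force: [-0.9, 0.7, -1.3]
opening: 0.0239
gripper_force: 30.0
```

apply_moves([
  [[0,0,-0.05],0,0.8],
  [[0,0,-0.1],0,0.8],
  [[0,0,-0.1],0,0.8],
])

```text
clock: 32.4
tool_pos: [0.6177, 0.1851, 0.0751]
orientation: [-180.0, 0.0, -173.0]
force: [-1.5, -1.2, 5.1]
opening: 0.0238
gripper_force: 30.0
```

apply_moves([
  [[0,0,-0.05],0,0.8],
  [[0,0,-0.1],0,0.8],
  [[0,0,-0.1],0,0.8],
])

```text
clock: 32.65
tool_pos: [0.618, 0.1851, 0.0751]
orientation: [-180.0, 0.1, -173.0]
force: [-3.8, -0.5, 10.4]
opening: 0.0236
gripper_force: 30.0
```

apply_moves([
  [[0,0,0.1],0,0.8],
  [[0,0,0.15],0,0.8],
  [[0,0,0.15],0,0.75],
  [[0,0,0.15],0,0.7],
  [[0,0,0.15],0,0.6],
  [[0,0,0.15],0,0.5],
  [[0,0,0.15],0,0.4],
  [[0,0,0.15],0,0.4],
  [[0,0,0.15],0,0.4],
])

```text
clock: 33.4
tool_pos: [0.6175, 0.185, 0.0746]
orientation: [-180.0, -0.0, -173.0]
force: [-0.6, -0.4, 0.3]
opening: 0.0511
gripper_force: 0.0
```

apply_moves([
  [[0,0,1],0,0.4],
  [[0,0,2],0,0.4],
  [[0,0,4],0,0.4],
  [[0,0,7],0,0.4],
  [[0,0,10],0,0.4],
  [[0,0,13],0,0.4],
  [[-4,-4,15],0,0.4],
  [[-7,-7,15],0,0.4],
  [[-10,-10,15],0,0.4],
  [[-13,-13,15],0,0.4],
  [[-13,-13,15],0,0.4],
  [[-13,-13,15],0,0.4],
  [[-13,-13,15],0,0.4],
])

```text
clock: 34.48
tool_pos: [0.4874, 0.0544, 0.2269]
orientation: [179.9, 0.2, -173.1]
force: [-0.3, -0.4, 1.0]
opening: 0.0527
gripper_force: 0.0
```

```bash
python3 - <<'E'
from h import *
P={n:ctrl.snapshot(n) for n in('top','side')}
o=ctrl.get_obs();print(o['clock'],o['tool_pos'],o['force'],o['opening'])
for tt in['rack','slot','sample','other_tile','gate_top']:
    D={n:ctrl.spot_point(P[n],tt) for n in P};D={n:d[0] for n,d in D.items() if d}
    print(tt,{n:(np.round(d['at'],1).tolist(),round(d['score'],2)) for n,d in D.items()})
    if len(D)>1:
        x,e=tri([ray(P[n],D[n]['at']) for n in D]);print('  ',x.round(4),np.round(e,4))
for n in P:
    im=P[n]['img'].astype(int);m=((im[...,2]>im[...,0]+25)).astype(np.uint8)[100:230,130:280]
    k,l,s,c=cv2.connectedComponentsWithStats(m)
    for i in range(1,k):
        if s[i,4]>8: print(n,s[i]+[130,100,0,0,0],atz(P[n],c[i]+[130,100],.12).round(4))
E
```

```text
34.5833 [0.48832153 0.05540708 0.22585899] [-0.32774827 -0.0911841  -0.20488752] 0.05237485826707851
rack {'side': ([213.8, 163.6], 0.61)}
slot {'side': ([206.8, 164.9], 0.6)}
sample {'top': ([250.3, 274.2], 0.5)}
other_tile {'side': ([220.8, 157.2], 0.8)}
gate_top {'top': ([342.6, 243.7], 0.94), 'side': ([255.7, 293.1], 0.95)}
   [ 0.4885 -0.212   0.1807] [0.0019 0.0019]
side [200 130   9   7  27] [0.6119 0.1668 0.12  ]
side [196 138  18  26 172] [0.5878 0.1189 0.12  ]
```

apply_moves([
  [[-2,-6,4],0,0.4],
  [[-4,-10,4],0,0.4],
  [[-5,-14,6],0,0.4],
  [[-5,-18,6],0,0.4],
  [[-5,-20,6],0,0.4],
  [[-5,-20,6],0,0.4],
  [[-5,-20,6],0,0.4],
  [[-5,-20,6],0,0.4],
])

```text
clock: 35.75
tool_pos: [0.4373, -0.1456, 0.2846]
orientation: [180.0, -0.0, -173.2]
force: [0.3, 0.6, -0.7]
opening: 0.0524
gripper_force: 0.0
```

```bash
python3 - <<'E'
from h import *
P={n:ctrl.snapshot(n) for n in('top','side','wrist')}
o=ctrl.get_obs();print(o['clock'],o['tool_pos'],o['force'])
for tt in['slot','sample','other_tile','gate_top','paint_bottle','mug']:
    D={n:ctrl.spot_point(P[n],tt) for n in P};D={n:d[0] for n,d in D.items() if d}
    print(tt,{n:(np.round(d['at'],1).tolist(),round(d['score'],2)) for n,d in D.items()})
    if 'top' in D and 'side' in D:
        x,e=tri([ray(P[n],D[n]['at']) for n in('top','side')]);print('  ',x.round(4),np.round(e,4))
for n in('top','side'):
    for q in([.6198,.187,.008],[.6198,.187,.04],[.6198,.187,.1215],[.6198,.187,.134]): print(n,q,proj(P[n],q).round(1))
    im=P[n]['img'].astype(int);m=((im[...,2]>im[...,0]+20)).astype(np.uint8)[100:230,130:280]
    k,l,s,c=cv2.connectedComponentsWithStats(m)
    for i in range(1,k):
        if s[i,4]>8: print(n,s[i]+[130,100,0,0,0],c[i]+[130,100])
E
```

```text
35.9 [ 0.43770932 -0.14421716  0.28449669] [-1.06154861 -0.53466548 -0.87075744]
slot {'top': ([179.1, 197.3], 0.77)}
sample {'top': ([179.4, 201.4], 0.62), 'side': ([303.5, 297.9], 0.3)}
   [ 0.8883  0.2107 -0.9601] [0.1686 0.1686]
other_tile {'top': ([171.7, 184.3], 0.75), 'side': ([220.2, 159.3], 0.52)}
   [ 0.6638  0.2084 -0.0216] [0.0016 0.0016]
gate_top {'side': ([253.2, 292.7], 0.86), 'wrist': ([175.6, 233.7], 0.89)}
paint_bottle {'side': ([171.6, 265.8], 0.67), 'wrist': ([345.3, 162.1], 0.74)}
mug {'top': ([263.3, 126.8], 0.56), 'side': ([329.1, 190.6], 0.97), 'wrist': ([176.3, 220.8], 0.69)}
   [ 0.8195 -0.0329 -0.0011] [0.0036 0.0036]
top [0.6198, 0.187, 0.008] [176.8 197.4]
top [0.6198, 0.187, 0.04] [174.5 194.7]
top [0.6198, 0.187, 0.1215] [168.1 186.9]
top [0.6198, 0.187, 0.134] [167.1 185.6]
top [162 182  25  15 188] [171.2393617 189.7393617]
side [0.6198, 0.187, 0.008] [207.3 163.1]
side [0.6198, 0.187, 0.04] [206.2 153.4]
side [0.6198, 0.187, 0.1215] [202.8 126.1]
side [0.6198, 0.187, 0.134] [202.3 121.5]
```

```bash
python3 -c "
from plant import ctrl
print(ctrl.close_job())"
```

```text
the job is handed in; nothing more can be done
None
```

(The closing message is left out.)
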